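Power the tile viewer and hold its sprung lid at the index

ROBOT

A 7-joint arm with a two-finger parallel gripper is mounted at the origin on the work surface. World frame = base frame: x ahead of the robot, y to its left, z up, the work surface at z = 0. Lengths are in m, angles in rad, forces in N, time in s.
With the tool pointing down it reaches from about 0.4 to 0.85 m from the base axis. Payload 4.5 kg.
Tool frame: the origin (TCP) lies between the finger pads; the fingertips stand 14 mm ahead of it and the grasp point (between the pads) lies 5 mm behind it; x points along the fingers, z is the direction in which the jaws open and shut, and the axes are right-handed (so a half turn about x gives the same grasp; the last joint's range is limited). The gripper opens to 88 mm and grips with 3 to 60 N. Pads are 18 mm wide; open, the fingers measure 123 mm over their backs; the gripper's body (75 mm by 187 mm) begins 45 mm behind the grasp point.
Start: joints at [-1.069, 0.689, -0.195, 1.565, 0.157, 0.902, -0.215], TCP at [0.282, 0.558, 0.253] pointing down, gripper open.
Joint ranges: [-3.01, 3.01], [-0.46, 2.08], [-1.47, 1.51], [0.13, 2.56], [-1, 4.14], [0.04, 2.09], [-2.66, 2.66]. Speed limits (rad/s): [2.57, 2.57, 3.14, 3.14, 3.14, 3.14, 3.14].

INTERFACE

Orientations are given as a unit quaternion [x, y, z, w].
In Python, from plant import r, cams gives the robot as it stands.
- The arm moves only by the tool apply_moves, never from a script. Its arguments are lists of equal length, an entry for each row: "travel": the shift along the world's x, y, z in cm, a list of three; "roll": the turn about the world's z in degrees; "gripper": the finger opening in cm, from 0 to 8.81. In form: {"travel": [[x, y, z], ...], "roll": [roll, ...], "gripper": [gripper, ...]}. A call has exactly 8 rows; each row is the pose to reach, as a shift and turn from the pose commanded when the call began; what a row does not reach only later rows make up. A row lasts 1/12 s, in which the tool goes at most 41.7 mm and 7.16 degrees, less where a joint would pass 70% of its speed; a pose out of reach is approached as far as the arm can. A call with a gripper value outside its range is refused whole. The fingers move at their own pace and stop on an object; "newtons" is the grip in N (left out, the last holds). Time passes only in rows, so rows that repeat a pose let the fingers close, or fill a call up. It gives the time, the measured TCP pose, the force and the opening at its end, in the units of the state.
- r.get_state(): the state, without advancing time (a new reading comes with each control period).
- cams.snapshot(name): name is "scene" or "top"; returns a dict with "image" (384x512x3 uint8, red, green, blue), "fx", "fy", "cx", "cy" (pixels), "R" (3x3) and "t" (3): a world point X has camera coordinates R X + t. Camera axes: x right, y down, z forward; pixel columns grow to the right and rows downward; lengths in m; the calibration is good to about 2 mm. A picture is of the moment at which its call begins. There is no depth.
- r.finish_job(): hands the job in, once; it reports no verdict.
The state is a dict: "clock": time; "q": joint angles; "qd": joint speeds; "joint_torque": joint torques, N m; "tool_pos": TCP position; "eef_rot": TCP orientation; "contact_force": force on the tool from outside, world axes, zero at the start; "moment": the same for the moment, N m; "opening": opening from 0.0 (shut) to 1.0 (fully open).
Only numpy, scipy, OpenCV 4.12 (cv2) and the standard library are available. Lean on these libraries where they do the work, as an engineer would, in place of code of your own. Each camera call takes 0.05 s, during which the arm holds its last target. There are 200 camera calls.

TASK

Slide the battery pack fully home on the rail shoe at the side of the tile viewer until the brass leaf clicks in and holds it, and let go of it. Then lift the viewer's sprung lid by its pull bar until the lid's pointer lines up with the index clamped on the brass quadrant, so the lamp in the lid rakes across the tile, and finish while still holding the bar there: the lid shuts by itself if let go. Leave the index and the other things on the slab where they are.

Things in the scene. Friction and masses are not known exactly. Their poses are not given: they have to be found in the camera images.
- viewer: Tile viewer, fixed; place and turn vary: grey metal housing 170 (x) x 180 (y) x 66 mm high, aluminium lid on top (top at 78 mm, shut). Origin: centre of its underside; +x points from the lid's pull bar to its hinge (about away from you), -y is the side with the battery shoe, +y that with the brass quadrant: a thin upright sector at y +101 mm, up to 205 mm high, rim 137 mm from the hinge.
- shoe_seat (a point): Where the pack's origin lies when home on the shoe: viewer frame x +20, y -160, z 14 mm, on top of the shoe's aluminium deck. The deck is 84 mm wide, 14 mm high, and reaches from 145 mm before this point (viewer -x) to 45 mm past it. The pack goes in only by sliding along viewer +x; a solid end stop comes 2.5 mm beyond home.
- shoe_apron (a point): On the deck's plain front part, on the rails' centre line, 95 mm before shoe_seat (viewer -x): a pack set down with its origin here, its x axis along the rails, lies flat on the deck just before the guide walls and can be slid straight home.
- pack: Loose battery pack, about 0.32 kg: grey upright block 56 (x) x 40 (y) mm, from 8 to 62 mm above its underside, on a black foot plate 68 (x) x 60 (y) x 8 mm with bevelled ends and a notch across the middle of its underside. Origin: centre of the underside, z up. It slides along its x axis; both ends are alike, either may go first.
- shoe_leaf (a joint): Bent brass leaf in the deck under shoe_seat, rad: 0 risen (3 mm above the deck, free or in the pack's notch), about 0.09 pressed flat by the foot. Riding over it takes some 3 to 10 N along the rail, pulling out again more.
- viewer_lid: The lid, 174 x 180 x 10 mm. Origin: middle of its hinge line; its y axis is the hinge line (the viewer's y), its -x axis points to the pull bar and turns upward as the lid opens (its axes match the viewer's when shut; it opens to 1.25 rad). A spring hinge and its weight pull it shut: lifting at the bar takes about 3.5 N when shut, growing to about 11 N at 0.9 rad.
- lid_hinge (a point): Middle of the lid's hinge line, which runs along the viewer's y axis at x +80, z 68 mm in the viewer's frame.
- lid_bar (a point): Brass pull bar of the lid: round, 10 mm thick, 110 mm long along viewer y, on two arms (at y -48 and +48 mm); 32 mm clear gap between bar and lid edge. This point: its middle, with the lid shut 205 mm from the hinge line towards viewer -x and 4 mm above it (72 mm above the slab). It swings with the lid about the hinge line.
- lid_pointer (a point): Tip of the lid's steel pointer, 126 mm from the hinge line, next to the quadrant; straight out from the hinge along the lid's -x (viewer x -46, y +101, z 68 mm when shut).
- viewer_index (a joint): Angle at which the steel index clamp is set on the quadrant, rad, 0.5 to 0.9, different from start to start: the lid opened by this angle from shut has its pointer at the index.
- index_tip (a point): Tip of the steel index clamp on the quadrant, 126 mm from the hinge line; the lid's pointer meets this point.
- sun_face: Bystander: round terracotta sun face lying flat, 108 mm over the rays, 36 mm high. Origin: centre of its underside.
- brush_jar: Bystander: frosted glass jar, 72 mm across and 100 mm high, with brushes up to about 220 mm. Origin: centre of its underside.
- horn_cup: Bystander: small brown horn palette cup, 60 mm across, 42 mm high. Origin: centre of its underside.
- burnisher: Bystander: pewter burnisher lying on the slab, 155 mm long along its x axis (handle's end at -72 mm), 13 mm thick. Origin: on its length, underside.
- clip_tile_a: Bystander: 75 mm clay tile with a flower, held upright in a bent brass spring clip, 78 mm high. Origin: centre of its underside.
- clip_tile_b: Bystander: 75 mm clay tile with bands, held upright in a bent brass spring clip, 78 mm high. Origin: centre of its underside.
- tile_stack: Bystander: stack of four flat clay tiles, 75 mm square, 36 mm high. Origin: centre of its underside.
- rail_mouth (a point): Middle of the deck where the two C-shaped steel rails begin, 38 mm before shoe_seat (viewer -x); they run along viewer x. 64 mm between their walls; lips overhang the pack's foot from 9.8 to 13.8 mm above the deck, 47 mm between the lips. Flared guide walls widen the way in to about 77 mm over the 22 mm before this point.

How it is judged:
On the way, in this order (a step that is already met when the one before it is completed fails the run):
1. the pack is home on the shoe, the leaf has risen into its notch, and the fingers have let go of it (horizontal distance between pack and shoe_seat below 0.005 m and z of pack in the frame of shoe_seat below 0.004 m and angle between the x axis of pack and the x axis of viewer, either way round below 0.1 rad and value of joint shoe_leaf below 0.04 rad and contact force between the fingers and pack below 0.2 N), for 0.2 s.
2. the lid's pointer is brought to the index, the fingers holding the lid at its pull bar (distance between lid_pointer and index_tip below 0.01 m and contact force between the fingers and viewer_lid above 1 N and distance between the grasp point and lid_bar below 0.06 m), for 0.3 s.
At the end, for the whole second after the job is handed in: Pack home: within 5 mm of shoe_seat, flat, in line, leaf risen (under 0.04 rad), fingers off it. Fingers hold the lid still at its pull bar (over 1 N, grasp point within 60 mm of the bar's middle), pointer within 10 mm of the index tip (about 4.5 degrees) (all of step 1 and all of step 2 and contact force between viewer_lid and pack below 0.2 N and angular speed of viewer_lid below 0.1 rad/s); the arm keeps its last pose, push and grip.
It fails at once if the index is shifted on the quadrant (more than 6 mm) (distance of index_tip from where it was at the start of the episode above 0.006 m).
It fails at once if a bystander is knocked or moved (more than 25 mm) (distance of any of sun_face, brush_jar, horn_cup, burnisher, clip_tile_a, clip_tile_b, tile_stack from where it was at the start of the episode above 0.025 m).
It also fails if it takes over 72 s, if anything falls off the work surface, if the arm or the gripper's body presses on something with over 40 N, if the wrist force passes 120 N, or if a joint passes its speed limit or range.

## Working session

There is one attempt and no reset: what is moved stays moved. The work goes in short steps, Python scripts to look and compute and a tool call to move; the robot and the scene stay as the last step left them, time stands still between calls to the robot, and variables do not carry over. Pictures are saved under pics/ and viewed, about 8 in all and at most 12, crops included, and the job is handed in when it is done.

Besides the shell and the picture viewer there is one more tool, called after "Call:" by a JSON object that holds its "method" and its "body". apply_moves: Moves the arm, as the interface text tells. Its arguments: {"type":"object","properties":{"travel":{"type":"array","items":{"type":"array","items":{"type":"number"}}},"roll":{"type":"array","items":{"type":"number"}},"gripper":{"type":"array","items":{"type":"number"}},"newtons":{"type":"number"}},"required":["travel","roll","gripper"]}

```bash
mkdir -p pics; cat > h.py <<'E'
import numpy as np,cv2
from plant import r,cams
def snap(n,f):
    s=cams.snapshot(n); cv2.imwrite(f'pics/{f}.png',s['image'][:,:,::-1]); np.savez(f'pics/{f}.npz',**s); return s
def ld(f): return dict(np.load(f'pics/{f}.npz'))
def ray(s,p):
    R,t=np.array(s['R']),np.array(s['t']); c=-R.T@t
    d=R.T@np.array([(p[0]-s['cx'])/s['fx'],(p[1]-s['cy'])/s['fy'],1]); return c,d/np.linalg.norm(d)
def onz(s,p,z):
    c,d=ray(s,p); return c+d*(z-c[2])/d[2]
def proj(s,X):
    x=np.array(s['R'])@np.array(X)+np.array(s['t']); return np.array([s['fx']*x[0]/x[2]+s['cx'],s['fy']*x[1]/x[2]+s['cy']])
E
python3 - <<'E'
from h import *
for n in('top','scene'):
    s=snap(n,n+'0'); im=cv2.resize(s['image'],(768,576),interpolation=cv2.INTER_CUBIC);cv2.imwrite(f'pics/{n}0b.png',im[:,:,::-1])
    R,t=np.array(s['R']),np.array(s['t']);print(n,s['fx'],s['cx'],s['cy'],-R.T@t,R.round(3).tolist())
print(r.get_state())
E
```

```text
top 386.2446902220384 251.81779398981337 190.7441314322473 [0.37327627 0.01141381 1.19544364] [[-0.101, -0.995, -0.002], [-0.972, 0.099, -0.212], [0.211, -0.019, -0.977]]
scene 398.29012577750336 255.0912546147183 196.1823583135067 [1.08373736 0.67014305 0.64209462] [[-0.814, 0.58, -0.02], [0.339, 0.446, -0.828], [-0.471, -0.682, -0.56]]
{'clock': 0.1, 'q': array([-1.06917585,  0.68990727, -0.19451221,  1.5662154 ,  0.1573133 ,
        0.90248168, -0.21508863]), 'qd': array([-1.69036686e-03, -1.14301534e-03, -1.49672667e-04, -2.76388118e-03,
       -5.23424480e-04, -1.76624417e-03, -7.03116258e-05]), 'joint_torque': array([-3.64870291e-03, -5.28499675e+01, -1.27143312e+00, -1.53839046e+01,
       -5.25237608e-02,  1.89774997e-03,  3.15170371e-05]), 'tool_pos': array([0.2816432 , 0.55735288, 0.25199211]), 'eef_rot': array([-0.3708564 ,  0.60272142,  0.37018012,  0.60179656]), 'contact_force': array([ 0.28475086, -0.07803597, -0.04256677]), 'moment': array([ 0.00846102,  0.07846085, -0.0483286 ]), 'opening': 1.0021800040022515}
```

View pics/top0b.png

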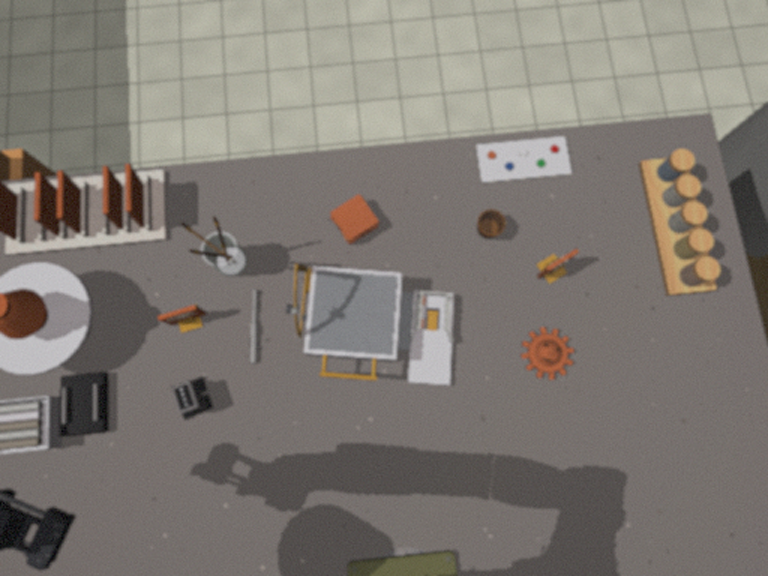

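View pics/scene0b.png

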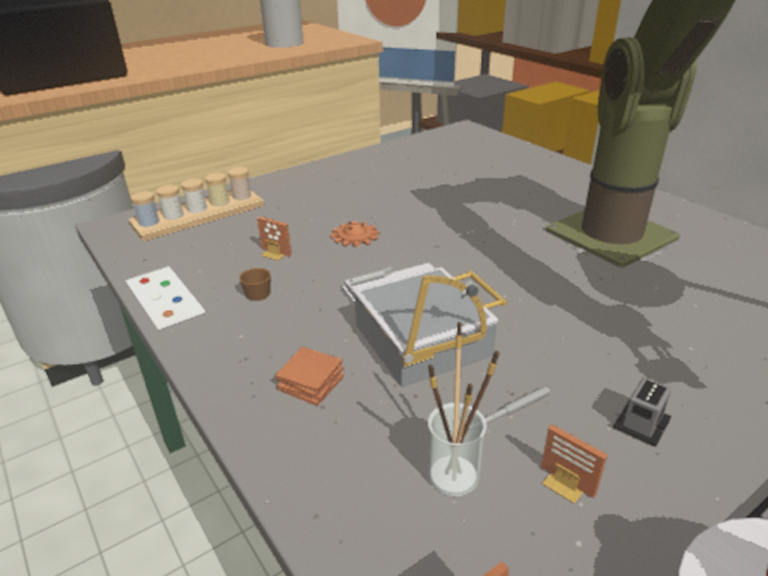

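The top view shows the viewer (lid centre ~(352,312) in the 1.5x picture), its bar at (349,367), the deck at (430,338) and the pack at (193,397). The scene view shows the quadrant, the index at about (472,290) and the pack at (645,405). Next I'll enlarge crops of both to get corners.

```bash
python3 - <<'E'
from h import *
a=ld('top0')['image'];b=ld('scene0')['image']
def crop(im,x,y,w,h,k): return cv2.resize(im[y:y+h,x:x+w],(w*k,h*k),interpolation=cv2.INTER_CUBIC)
# top: viewer region x185..310,y170..262 ; pack x110..145,y245..280
A=crop(a,185,170,125,95,6)
cv2.imwrite('pics/c1.png',A[:,:,::-1])
B=np.zeros((560,800,3),np.uint8)
B[:240,:240]=crop(a,110,245,40,40,6)
B[:300,250:610]=crop(b,400,245,60,50,6)
B[310:550,:]=crop(b,230,170,115,40,6)[:, :800] if 0 else cv2.resize(b[165:213,235:340],(800,240),interpolation=cv2.INTER_CUBIC)
cv2.imwrite('pics/c2.png',B[:,:,::-1])
E
```

```text
(no output)
```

View pics/c1.png

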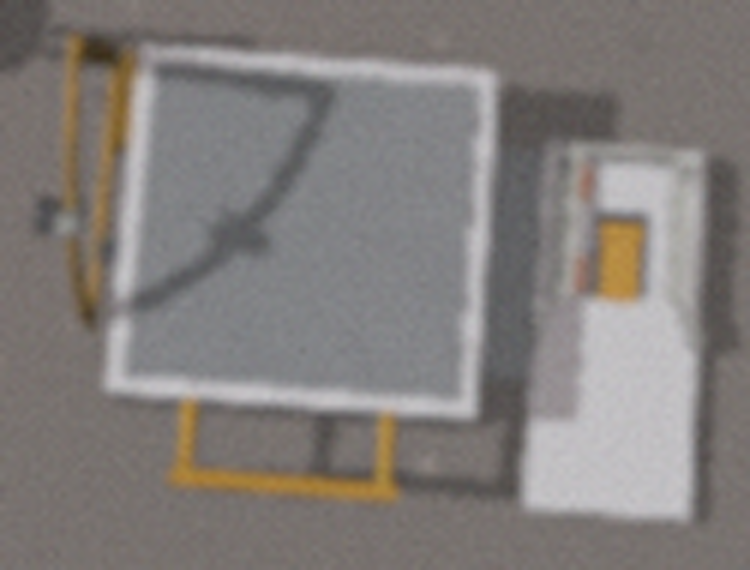

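View pics/c2.png

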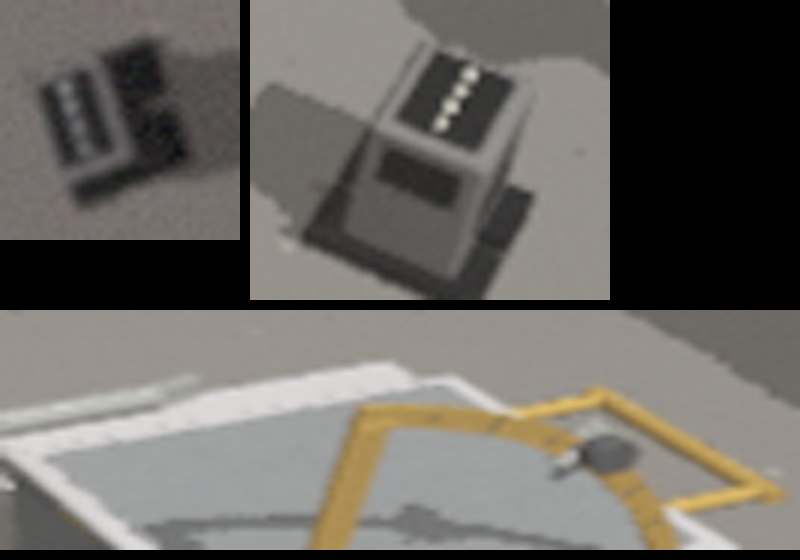

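```bash
python3 - <<'E'
from h import *
from scipy.optimize import least_squares
t=ld('top0');s=ld('scene0')
T=lambda p,k=6:(np.array(p)/6+[185,170]-.42)
P=lambda p:(np.array(p)/6+[110,245]-.42)
S=lambda p:(np.array([(p[0]-250)/6+400,p[1]/6+245])-.42)
Q=lambda p:(np.array([p[0]/7.62+235,(p[1]-310)/5+165])-.42)
ob=[(t,T(p),m) for p,m in [((137,45),(86,90,78)),((497,72),(86,-90,78)),((478,415),(-88,-90,78)),((105,390),(-88,90,78)),
 ((172,478),(-125,55,72)),((397,491),(-125,-55,72)),((522,508),(-125,-118,14)),((692,520),(-125,-202,14))]]
W=lambda v,m:np.array([v[0]+np.cos(v[2])*m[0]-np.sin(v[2])*m[1],v[1]+np.sin(v[2])*m[0]+np.cos(v[2])*m[1],m[2]])
def res(v): return np.concatenate([(onz(c,p,m[2]/1000)-W(v,np.array(m)/1000))[:2] for c,p,m in ob])
f=least_squares(res,[.5,0,0]);print(f.x,(f.fun*1e3).round(1).reshape(-1,2).tolist());v=f.x;np.save('v.npy',v)
# pack
po=[(t,P(p),62) for p in [(38,90),(72,183),(135,155),(95,62)]]
m=[(28,20),(-28,20),(-28,-20),(28,-20)]
A=np.array([onz(c,p,.062)[:2] for c,p,_ in po]);print('pack top',A.round(4).tolist(),np.linalg.norm(np.diff(A,axis=0),axis=1))
ob=[(c,p,(*mm,62)) for (c,p,_),mm in zip(po,m)]
ob+=[(s,S(p),(*mm,62)) for p,mm in [((375,120),(28,20)),((425,40),(28,-20)),((532,92),(-28,-20)),((480,160),(-28,20))]][:0]
g=least_squares(res,[*A.mean(0),0]);print('pack',g.x,(g.fun*1e3).round(1));np.save('p.npy',g.x)
sc=[S(p) for p in [(375,120),(425,40),(532,92),(480,160)]];print('scene top corners',[onz(s,p,.062).round(4).tolist() for p in sc])
sb=[S(p) for p in [(302,232),(535,190),(480,300)]];print('scene foot',[onz(s,p,.006).round(4).tolist() for p in sb])
print('top foot',[onz(t,P(p),.006).round(4).tolist() for p in [(75,208),(190,160),(155,38)]])
for mm in [(34,30),(-34,30),(34,-30),(-34,-30)]: print('  pred foot',mm,W(g.x,np.array([*mm,6])/1000).round(4))
# index
for nm,c,p in [('top',t,T((68,220))),('scene',s,Q((560,467)))]:
    o,d=ray(c,p);R=np.array([[np.cos(v[2]),-np.sin(v[2])],[np.sin(v[2]),np.cos(v[2])]])
    oo=R.T@(o[:2]-v[:2]);dd=R.T@d[:2]
    for y in(.095,.101,.107):
        k=(y-oo[1])/dd[1];x=oo[0]+k*dd[0];z=o[2]+k*d[2];print(nm,y,x,z,'ang',np.arctan2(z-.068,.08-x),'r',np.hypot(z-.068,.08-x))
print('pred', [(a,proj(t,W(v,[.08-.126*np.cos(a),.101,.068+.126*np.sin(a)])),proj(s,W(v,[.08-.126*np.cos(a),.101,.068+.126*np.sin(a)]))) for a in(.6,.7,.8)])
print(T((68,220)),Q((560,467)))
for n,mm in [('seat',(20,-160,14)),('apron',(-75,-160,14)),('bar',(-125,0,72))]: print(n,W(v,np.array(mm)/1000))
st=r.get_state();from scipy.spatial.transform import Rotation as Ro;print(Ro.from_quat(st['eef_rot']).as_matrix().round(3))
E
```

```text
[ 0.57012531  0.04242029 -0.16977201] [[-0.7, 0.2], [-2.1, 1.0], [1.9, -0.8], [1.5, -0.8], [-0.8, -0.7], [0.7, 0.8], [-0.0, 1.0], [-0.4, -0.6]]
pack top [[0.455, 0.4005], [0.4094, 0.3855], [0.4195, 0.355], [0.4655, 0.3727]] [0.04796631 0.03207999 0.04932515]
pack [0.43735226 0.37842544 0.34261008] [-2.1 -6.2  5.1 -2.4  1.8  4.8 -4.9  3.7]
scene top corners [[0.4706, 0.3727, 0.062], [0.422, 0.3585, 0.062], [0.4158, 0.3964, 0.062], [0.459, 0.4051, 0.062]]
scene foot [[0.4803, 0.3634, 0.006], [0.3962, 0.4002, 0.006], [0.4579, 0.4193, 0.006]]
top foot [[0.3988, 0.4028, 0.006], [0.4165, 0.3446, 0.006], [0.4791, 0.3598, 0.006]]
  pred foot (34, 30) [0.4593 0.4181 0.006 ]
  pred foot (-34, 30) [0.3952 0.3953 0.006 ]
  pred foot (34, -30) [0.4795 0.3616 0.006 ]
  pred foot (-34, -30) [0.4154 0.3387 0.006 ]
top 0.095 -0.025995574065599963 0.20590997758275253 ang 0.915506378769207 r 0.17393741299206272
top 0.101 -0.019845789520717028 0.16852673025087284 ang 0.7887965241585342 r 0.14168558564634257
top 0.107 -0.013696004975834064 0.13114348291899325 ang 0.5930064007583136 r 0.11298690536328851
scene 0.095 -0.012553342734007766 0.1475888069818017 ang 0.7102271082203794 r 0.12206760195901777
scene 0.101 -0.008496945345391804 0.15244899917290083 ang 0.7619965899966441 r 0.12232474319110533
scene 0.107 -0.004440547956775842 0.1573091913639999 ang 0.8134118443224422 r 0.12290784271694022
pred [(0.6, array([197.28510717, 209.5503053 ]), array([313.71203135, 199.14532777])), (0.7, array([197.04870367, 206.21877389]), array([311.04969574, 196.29100672])), (0.8, array([196.88547086, 202.54308168]), array([307.9387433 , 193.80525511]))]
[195.91333333 206.24666667] [308.07081365 195.98      ]
seat [ 0.56280456 -0.11865859  0.014     ]
apron [ 0.46917034 -0.10260762  0.014     ]
bar [0.4469224  0.06353999 0.072     ]
[[-0.001 -0.893  0.451]
 [-0.001  0.451  0.893]
 [-1.    -0.    -0.002]]
```

Viewer fit is good: residuals ≤2 mm, yaw −0.170. The pack is near (0.438, 0.382), yaw about 0.31, and the index angle is about 0.70–0.76 rad. Now moving above the pack.

Call:
{"method": "apply_moves", "body": {"travel": [[2,-2.2,-1],[4,-4.4,-2],[6,-6.6,-3],[8,-8.8,-4.5],[10,-11,-6],[12,-13.2,-7.5],[14,-15.4,-9],[15.6,-17.5,-10]], "roll": [5.6,11.2,16.8,22.4,28,33.6,39.2,44.5], "gripper": [8.8,8.8,8.8,8.8,8.8,8.8,8.8,8.8], "newtons": 20}}

```text
clock: 0.77
tool_pos: [0.439, 0.3806, 0.1511]
eef_rot: [0.572, -0.417, -0.572, -0.415]
contact_force: [-0.2, 0.2, 0.4]
opening: 0.998
```

```bash
python3 - <<'E'
from h import *
st=r.get_state();print(st['tool_pos'],st['eef_rot'])
b=snap('scene','s1')['image'];a=snap('top','t1')['image']
B=np.zeros((480,800,3),np.uint8)
B[:480,:400]=cv2.resize(b[225:321,380:460],(400,480),interpolation=cv2.INTER_CUBIC);B[:480,400:]=cv2.resize(a[210:306,90:170],(400,480),interpolation=cv2.INTER_CUBIC)
cv2.imwrite('pics/c3.png',B[:,:,::-1])
E
```

```text
[0.43895096 0.38055451 0.15105063] [ 0.57181705 -0.41680307 -0.57161425 -0.41540055]
```

View pics/c3.png

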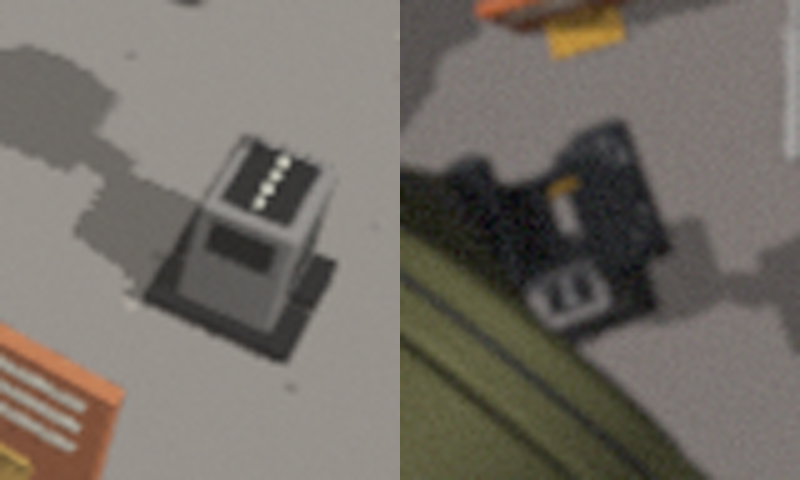

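Pack unmoved; its block top is seen at (270,185) left and (570,290) right in the crop. I'll check where the fingers project against this.

```bash
python3 - <<'E'
from h import *
from scipy.spatial.transform import Rotation as Ro
s=ld('s1');t=ld('t1');st=r.get_state();R=Ro.from_quat(st['eef_rot']).as_matrix();print(R.round(3), np.arctan2(R[1,2],R[0,2]))
p=np.array(st['tool_pos'])
for sg in(-1,1): print(proj(s,p+R@[.014,0,sg*.044]),proj(t,p+R@[.014,0,sg*.044]))
print(proj(s,p),proj(s,[.438,.382,.062]),proj(t,[.438,.382,.062]))
B=np.hstack([cv2.resize(s['image'][150:310,330:512],(546,480)),cv2.resize(t['image'][190:310,90:150],(240,480))])
cv2.imwrite('pics/c4.png',B[:,:,::-1])
E
```

```text
[[-0.001 -0.955 -0.297]
 [-0.008 -0.297  0.955]
 [-1.     0.004 -0.007]] 1.8724525670157217
[416.490195   223.52925554] [131.19721172 256.27863267]
[462.38438552 240.3274015 ] [100.35064916 269.27012514]
[440.53476237 226.1507468 ] [433.99538511 260.50281626] [122.49212372 264.8608184 ]
```

View pics/c4.png

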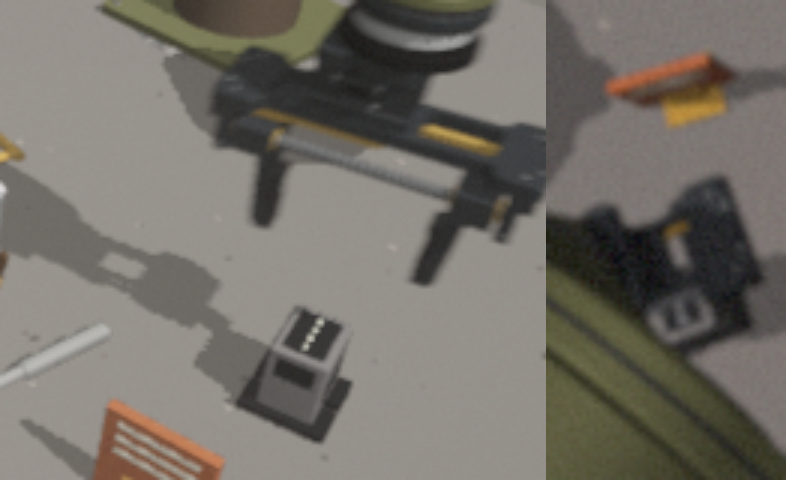

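Fingers straddle the pack as predicted: the block top is at (434,262) against a projected (434,260.5). Descend and grip.

Call:
{"method": "apply_moves", "body": {"travel": [[0,0.1,-2.5],[0,0.1,-5],[0,0.1,-7.5],[0,0.1,-9.5],[0,0.1,-11],[0,0.1,-11],[0,0.1,-11],[0,0.1,-11]], "roll": [1,1,1,1,1,1,1,1], "gripper": [8.8,8.8,8.8,8.8,8.8,8.8,8.8,6], "newtons": 30}}

```text
clock: 1.53
tool_pos: [0.4378, 0.3849, 0.0437]
eef_rot: [-0.575, 0.412, 0.575, 0.413]
contact_force: [-0.6, 0.7, -0.1]
opening: 0.946
```

Call:
{"method": "apply_moves", "body": {"travel": [[0,0,0],[0,0,0],[0,0,0],[0,0,0],[0,0,0],[0,0,0],[0,0,0],[0,0,0]], "roll": [0,0,0,0,0,0,0,0], "gripper": [3,3,3,3,3,3,3,3], "newtons": 30}}

```text
clock: 2.2
tool_pos: [0.4379, 0.3837, 0.0429]
eef_rot: [0.575, -0.412, -0.574, -0.412]
contact_force: [-0.7, -0.6, 2.6]
opening: 0.453
```

Gripped: opening 39.9 mm against the 40 mm block. Lift and turn to the viewer's yaw, then carry along the front.

Call:
{"method": "apply_moves", "body": {"travel": [[0,0,1],[0,0,3],[0,0,5],[0,0,7],[0,0,9],[0,0,11],[0,0,11],[0,0,11]], "roll": [0,-4,-9,-14,-19,-24,-28,-28], "gripper": [3,3,3,3,3,3,3,3]}}

```text
clock: 2.87
tool_pos: [0.438, 0.3845, 0.1543]
eef_rot: [-0.457, 0.538, 0.458, 0.54]
contact_force: [0.0, -0.7, -1.9]
opening: 0.452
```

Call:
{"method": "apply_moves", "body": {"travel": [[0,-2,0],[0,-5.5,0],[0,-9,0],[0,-12.5,0],[0,-16,0],[0,-19.5,0],[0,-22.5,0],[0,-24,0]], "roll": [0,0,0,0,0,0,0,0], "gripper": [3,3,3,3,3,3,3,3]}}

```text
clock: 3.53
tool_pos: [0.4363, 0.1385, 0.1522]
eef_rot: [-0.458, 0.541, 0.457, 0.537]
contact_force: [-0.7, -0.1, -2.1]
opening: 0.453
```

Call:
{"method": "apply_moves", "body": {"travel": [[0,-2,0],[0,-5.5,0],[0,-9,0],[0,-12.5,0],[0,-16,0],[0,-19.5,0],[0,-23,0],[0,-24.5,0]], "roll": [0,0,0,0,0,0,0,0], "gripper": [3,3,3,3,3,3,3,3]}}

```text
clock: 4.2
tool_pos: [0.4361, -0.1066, 0.1522]
eef_rot: [-0.457, 0.541, 0.457, 0.538]
contact_force: [-0.0, 0.3, -2.6]
opening: 0.454
```

```bash
python3 - <<'E'
from h import *
from scipy.spatial.transform import Rotation as Ro
st=r.get_state();R=Ro.from_quat(st['eef_rot']).as_matrix();p=st['tool_pos'];print(p,R.round(3).tolist(),np.arctan2(R[1,2],R[0,2]),st['contact_force'],st['opening'])
a=snap('top','t2')['image'];b=snap('scene','s2')['image']
B=np.hstack([cv2.resize(b[120:260,230:400],(486,400)),cv2.resize(a[170:300,200:300],(308,400))])
cv2.imwrite('pics/c5.png',B[:,:,::-1])
E
```

```text
[ 0.43610412 -0.10658157  0.1521863 ] [[-0.003, -0.986, 0.166], [-0.003, 0.166, 0.986], [-1.0, 0.003, -0.003]] 1.4044251244005734 [-0.00373554  0.31956084 -2.61210032] 0.4540775583494391
```

View pics/c5.png

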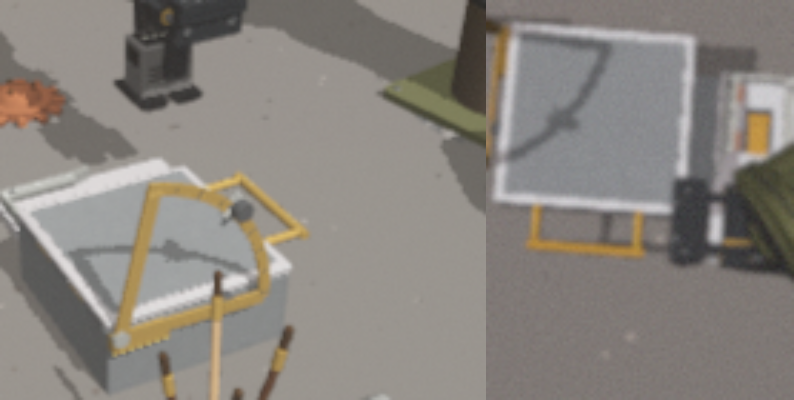

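```bash
python3 - <<'E'
from h import *
s=ld('s2');v=np.load('v.npy');p=r.get_state()['tool_pos'];y=-.168
R=np.array([[np.cos(y),-np.sin(y)],[np.sin(y),np.cos(y)]])
for q in [(165,97),(203,95),(148,108),(112,78)]:
    w=onz(s,(230+q[0]/2.859-.3,120+q[1]/2.857-.3),.110);print(q,(R.T@(w[:2]-p[:2])*1e3).round(1))
R=np.array([[np.cos(v[2]),-np.sin(v[2])],[np.sin(v[2]),np.cos(v[2])]])
print('viewer frame tcp',R.T@(p[:2]-v[:2]))
E
```

```text
(165, 97) [0.8 8.1]
(203, 95) [-34.4  22.1]
(148, 108) [26.6 20. ]
(112, 78) [ 28. -53.]
viewer frame tcp [-0.10668585 -0.16794906]
```

Call:
{"method": "apply_moves", "body": {"travel": [[1,0.1,0],[2.2,0.2,0],[3.3,0.2,-2],[3.3,0.2,-4.5],[3.3,0.2,-6.5],[3.3,0.2,-8],[3.3,0.2,-8.9],[3.3,0.2,-8.9]], "roll": [0,0,0,0,0,0,0,0], "gripper": [3,3,3,3,3,3,3,3]}}

```text
clock: 4.97
tool_pos: [0.4698, -0.097, 0.0619]
eef_rot: [-0.458, 0.539, 0.46, 0.537]
contact_force: [-1.0, -0.6, -3.5]
opening: 0.449
```

Call:
{"method": "apply_moves", "body": {"travel": [[0,0,-0.2],[0,0,-0.3],[0,0,-0.4],[0,0,-0.5],[0,0,-0.6],[0,0,-0.6],[0,0,-0.6],[0,0,-0.6]], "roll": [0,0,0,0,0,0,0,0], "gripper": [3,3,3,3,3,3,3,3]}}

```text
clock: 5.63
tool_pos: [0.4709, -0.0992, 0.0579]
eef_rot: [-0.458, 0.539, 0.458, 0.539]
contact_force: [1.4, 0.3, -2.7]
opening: 0.458
```

```bash
cat > vf.py <<'E'
from h import *
from scipy.spatial.transform import Rotation as Ro
v=np.load('v.npy');R=np.array([[np.cos(v[2]),-np.sin(v[2])],[np.sin(v[2]),np.cos(v[2])]])
st=r.get_state();p=st['tool_pos'];M=Ro.from_quat(st['eef_rot']).as_matrix()
print('t',st['clock'],'viewer',(R.T@(p[:2]-v[:2])*1e3).round(1),'z',p[2].round(4),'yaw err',np.arctan2(M[1,2],M[0,2])-np.pi/2-v[2],'F(viewer)',(R.T@st['contact_force'][:2]).round(1),st['contact_force'][2].round(1),'op',st['opening']*88)
E
python3 vf.py
python3 - <<'E'
from h import *
s=snap('scene','s3');cv2.imwrite('pics/c6.png',cv2.resize(s['image'][110:220,220:350],(780,600),interpolation=cv2.INTER_CUBIC)[:,:,::-1])
E
```

```text
t 5.6333 viewer [ -73.9 -156.3] z 0.0579 yaw err 0.007296682221492878 F(viewer) [1.3 0.5] -2.7 op 40.31598266774366
```

View pics/c6.png

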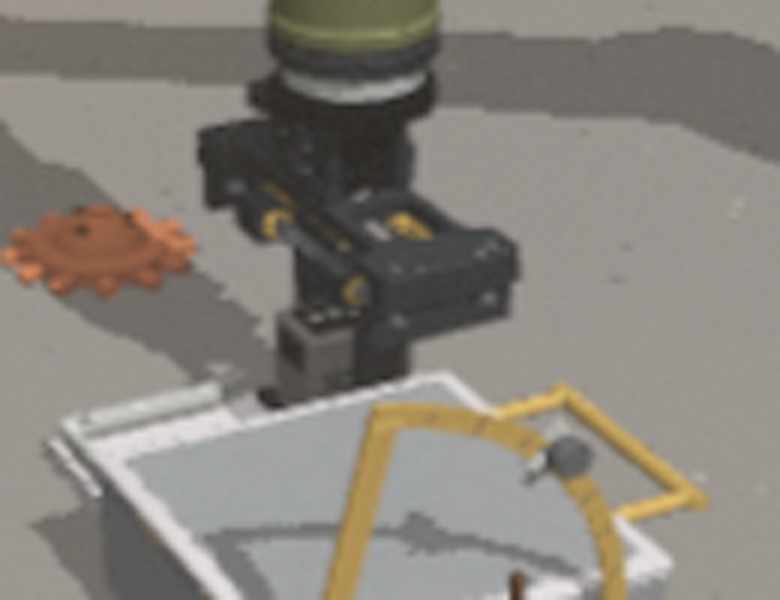

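The picture shows the pack just ahead of the rails, on the deck's plain part. Correct laterally and press down lightly, then slide.

Call:
{"method": "apply_moves", "body": {"travel": [[0,-0.2,0],[0,-0.35,0],[0,-0.35,-0.1],[0,-0.35,-0.2],[0,-0.35,-0.2],[0,-0.35,-0.2],[0,-0.35,-0.2],[0,-0.35,-0.2]], "roll": [0,0,0,0,-0.4,-0.4,-0.4,-0.4], "gripper": [3,3,3,3,3,3,3,3]}}

```text
clock: 6.35
tool_pos: [0.4708, -0.1032, 0.0568]
eef_rot: [-0.457, 0.541, 0.455, 0.54]
contact_force: [-2.1, 0.1, 10.3]
opening: 0.454
```

```bash
python3 vf.py
```

```text
t 6.35 viewer [ -73.3 -160.3] z 0.0568 yaw err 0.0006362762050372006 F(viewer) [-2.1 -0.2] 10.3 op 39.91594248629707
```

On the deck (10 N up). Ease the pressure and slide 50 mm.

Call:
{"method": "apply_moves", "body": {"travel": [[0,0,0.1],[0.79,-0.14,0.1],[1.58,-0.27,0.1],[2.37,-0.41,0.1],[3.15,-0.54,0.1],[3.94,-0.68,0.1],[4.93,-0.85,0.1],[4.93,-0.85,0.1]], "roll": [0,0,0,0,0,0,0,0], "gripper": [3,3,3,3,3,3,3,3]}}

```text
clock: 7.02
tool_pos: [0.5136, -0.1112, 0.0575]
eef_rot: [-0.454, 0.544, 0.458, 0.537]
contact_force: [-12.3, 0.3, 19.6]
opening: 0.451
```

```bash
python3 vf.py
```

```text
t 7.0167 viewer [ -29.7 -160.9] z 0.0575 yaw err 0.000602248079223433 F(viewer) [-12.2  -1.8] 19.6 op 39.669158798648645
```

The leading end is at the leaf. Relieve z a bit and continue.

Call:
{"method": "apply_moves", "body": {"travel": [[0,0,0.1],[0.3,-0.05,0.1],[0.7,-0.12,0.1],[1.1,-0.19,0.1],[1.5,-0.26,0.1],[1.9,-0.32,0.1],[2.3,-0.39,0.1],[2.3,-0.39,0.1]], "roll": [0,0,0,0,0,0,0,0], "gripper": [3,3,3,3,3,3,3,3]}}

```text
clock: 7.68
tool_pos: [0.5303, -0.1129, 0.0573]
eef_rot: [-0.45, 0.547, 0.462, 0.533]
contact_force: [-25.9, 7.2, 26.0]
opening: 0.449
```

```bash
python3 vf.py
```

```text
t 7.6833 viewer [ -13.  -159.8] z 0.0573 yaw err 0.0017194446028903632 F(viewer) [-26.8   2.7] 26.0 op 39.48160571990657
```

Call:
{"method": "apply_moves", "body": {"travel": [[0,0,0.1],[0,0,0.2],[0,0,0.3],[0,0,0.3],[0,0,0.3],[0,0,0.3],[0,0,0.3],[0,0,0.3]], "roll": [0,0,0,0,0,0,0,0], "gripper": [3,3,3,3,3,3,3,3]}}

```text
clock: 8.35
tool_pos: [0.5302, -0.113, 0.0574]
eef_rot: [-0.45, 0.547, 0.463, 0.533]
contact_force: [-19.0, 6.2, -0.9]
opening: 0.449
```

```bash
python3 vf.py; python3 - <<'E'
from vf import *
print(M.round(3).tolist(),st['moment'])
s=snap('scene','s4');t=snap('top','t4');B=np.hstack([cv2.resize(s['image'][140:190,245:300],(440,400),interpolation=cv2.INTER_CUBIC),cv2.resize(t['image'][180:265,260:320],(282,400),interpolation=cv2.INTER_CUBIC)])
cv2.imwrite('pics/c7.png',B[:,:,::-1])
E
```

```text
t 8.35 viewer [ -13.1 -159.9] z 0.0574 yaw err 0.001482303338918245 F(viewer) [-19.8   2.9] -0.9 op 39.48458658561764
t 8.35 viewer [ -13.1 -159.9] z 0.0574 yaw err 0.001482303338918245 F(viewer) [-19.8   2.9] -0.9 op 39.48458658561764
[[-0.027, -0.986, 0.167], [0.001, 0.168, 0.986], [-1.0, 0.027, -0.003]] [ 1.56898421  4.12710934 -0.11152719]
```

View pics/c7.png

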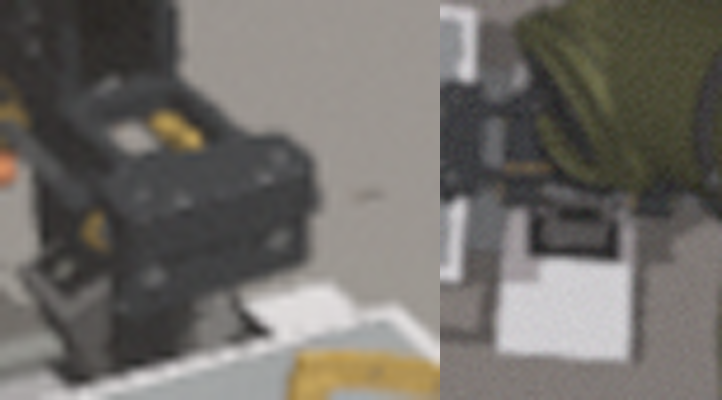

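Call:
{"method": "apply_moves", "body": {"travel": [[0.2,-0.03,0],[0.5,-0.09,0],[0.8,-0.14,0],[1.1,-0.19,0],[1.4,-0.24,0],[1.6,-0.27,0],[1.6,-0.27,0],[1.6,-0.27,0]], "roll": [0,0,0,0,0,0,0,0], "gripper": [3,3,3,3,3,3,3,3]}}

```text
clock: 9.12
tool_pos: [0.5345, -0.1137, 0.057]
eef_rot: [-0.445, 0.553, 0.468, 0.527]
contact_force: [-40.9, 12.4, 20.6]
opening: 0.455
```

```bash
python3 vf.py; python3 - <<'E'
from vf import *
t=ld('t4')
for q in [(288.7,234.2),(281,234.5),(293,235)]: print(R.T@(onz(t,q,.018)[:2]-v[:2]))
t=ld('t4')['image'][230:237,278:296].mean(2).round();print(t)
E
```

```text
t 9.1167 viewer [  -8.8 -159.9] z 0.057 yaw err 0.0029470247406644945 F(viewer) [-42.4   5.3] 20.6 op 40.04793540954971
t 9.1167 viewer [  -8.8 -159.9] z 0.057 yaw err 0.0029470247406644945 F(viewer) [-42.4   5.3] 20.6 op 40.04793540954971
[-0.06163677 -0.16533106]
[-0.06415924 -0.14199604]
[-0.06316658 -0.17850138]
[[112.  64.  44.  60.  74.  78.  86.  88.  85.  88.  84.  84.  87.  80.
   81.  83.  81.  61.]
 [112.  69.  47.  51.  66.  77.  84.  90.  84.  83.  76.  78.  79.  78.
   79.  77.  74.  58.]
 [112.  68.  38.  44.  49.  64.  68.  68.  66.  60.  61.  60.  61.  64.
   59.  66.  59.  49.]
 [112.  78.  55.  55.  55.  59.  60.  57.  53.  53.  51.  50.  56.  50.
   49.  50.  47.  44.]
 [131. 109.  98. 104. 108. 115. 113. 113. 112. 104. 100.  90.  91.  86.
   82.  71.  68.  62.]
 [145. 141. 139. 151. 165. 176. 178. 178. 176. 169. 160. 149. 148. 142.
  137. 129. 122. 121.]
 [155. 154. 159. 181. 193. 203. 202. 205. 203. 200. 199. 190. 191. 190.
  185. 182. 181. 177.]]
```

The rear foot edge is at viewer x −63 mm, so the pack's centre is at about −29 while the TCP is at −9. The pack has stopped at the leaf and slipped in the grip, with the tool pitched by the load. I'll unload, let go, and push from behind low down with closed fingers.

Call:
{"method": "apply_moves", "body": {"travel": [[-0.5,0.09,0],[-1,0.17,0],[-1.5,0.26,0],[-2,0.34,0],[-2.2,0.38,0],[-2.2,0.38,0],[-2.2,0.38,0],[-2.2,0.38,0]], "roll": [0,0,0,0,0,0,0,0], "gripper": [3,3,3,3,3,3,3,3]}}

```text
clock: 9.78
tool_pos: [0.5319, -0.1133, 0.0572]
eef_rot: [-0.453, 0.543, 0.459, 0.537]
contact_force: [-7.2, 2.6, -23.3]
opening: 0.455
```

```bash
python3 vf.py
```

```text
t 9.7833 viewer [ -11.4 -160. ] z 0.0572 yaw err 0.0010254639429084222 F(viewer) [-7.6  1.3] -23.3 op 40.01936277997257
```

Call:
{"method": "apply_moves", "body": {"travel": [[0,0,0],[0,0,0],[0,0,0],[0,0,0],[0,0,0],[0,0,0],[0,0,0],[0,0,0]], "roll": [0,0,0,0,0,0,0,0], "gripper": [4.2,4.6,5,5.4,5.6,5.6,5.6,5.6]}}

```text
clock: 10.45
tool_pos: [0.5374, -0.114, 0.061]
eef_rot: [-0.456, 0.54, 0.456, 0.541]
contact_force: [-0.2, -0.7, 0.1]
opening: 0.636
```

```bash
python3 vf.py
```

```text
t 10.45 viewer [  -5.9 -159.7] z 0.061 yaw err 0.00042420914315238756 F(viewer) [-0.1 -0.8] 0.1 op 55.95364222128443
```

Call:
{"method": "apply_moves", "body": {"travel": [[0,0,2],[0,0,4.5],[0,0,6],[-2.5,0.43,6],[-5.5,0.94,6],[-8.5,1.46,6],[-11,1.89,6],[-11.8,2.03,6]], "roll": [0,0,0,0,0,0,0,0], "gripper": [5.6,5.6,5.6,3,2,1,0,0]}}

```text
clock: 11.12
tool_pos: [0.4143, -0.0934, 0.1211]
eef_rot: [-0.455, 0.542, 0.457, 0.539]
contact_force: [-0.2, 0.2, -0.0]
opening: 0.282
```

```bash
python3 vf.py; python3 - <<'E'
from vf import *
s=snap('scene','s5');t=snap('top','t5');B=np.hstack([cv2.resize(s['image'][140:190,245:295],(400,400),interpolation=cv2.INTER_CUBIC),cv2.resize(t['image'][180:265,260:320],(282,400),interpolation=cv2.INTER_CUBIC)])
cv2.imwrite('pics/c8.png',B[:,:,::-1])
E
```

```text
t 11.1167 viewer [-130.6 -160.2] z 0.1211 yaw err 0.0010171607457279408 F(viewer) [-0.2  0.2] -0.0 op 24.832675497863587
t 11.1167 viewer [-130.6 -160.2] z 0.1211 yaw err 0.0010171607457279408 F(viewer) [-0.2  0.2] -0.0 op 24.832675497863587
```

View pics/c8.png

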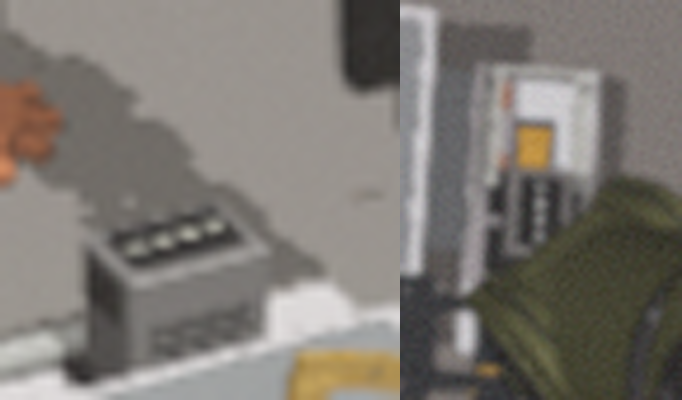

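Pack sits flat in the rails, short of the leaf, which is still visible in front of it (top crop (533,145)). Compute its position.

```bash
python3 - <<'E'
from vf import *
t=ld('t5');s=ld('s5')
V=lambda w:((R.T@(w[:2]-v[:2]))*1e3).round(1)
f=lambda q:((q[0]-400)/4.7+260-.4,q[1]/4.706+180-.4)
for n,q,z in [('blk front L',(515,172),.076),('blk front R',(575,175),.076),('leaf far',(533,120),.016),('leaf near',(533,168),.016)]: print(n,V(onz(t,f(q),z)))
g=lambda q:(q[0]/8+245-.4,q[1]/8+140-.4)
for q in [(85,240),(205,208),(268,250),(125,290)]: print('scene top',V(onz(s,g(q),.076)))
for q in [(70,370),(93,382)]: print('foot front', V(onz(s,g(q),.02)))
E
```

```text
t 11.2167 viewer [-126.9 -159.6] z 0.1209 yaw err 0.0014957698827456345 F(viewer) [1.2 0.4] -0.4 op 16.708019133687422
blk front L [ -16.2 -144.3]
blk front R [ -15.5 -181.6]
leaf far [  28.4 -158.6]
leaf near [  -3.5 -160.2]
scene top [ -11.3 -174.7]
scene top [ -59.2 -175.1]
scene top [ -65.  -138.6]
scene top [  -8.7 -137.7]
foot front [  -6.6 -180.1]
foot front [ -10.5 -169. ]
```

Pack centre is about −38 mm (foot front at the leaf's near end). Lower the closed fingers behind the foot.

Call:
{"method": "apply_moves", "body": {"travel": [[0,0,-2],[0,0,-4],[0,0,-6],[0,0,-7.5],[0,0,-8.3],[0,0,-8.8],[0,0,-8.8],[0,0,-8.8]], "roll": [0,0,0,0,0,0,0,0], "gripper": [0,0,0,0,0,0,0,0]}}

```text
clock: 11.88
tool_pos: [0.4227, -0.0937, 0.0319]
eef_rot: [-0.457, 0.539, 0.454, 0.542]
contact_force: [-1.4, -0.2, 0.1]
opening: 0.004
```

Call:
{"method": "apply_moves", "body": {"travel": [[0.5,-0.09,0],[1,-0.17,0],[1.5,-0.26,0],[2,-0.34,0],[2.5,-0.43,0],[3,-0.52,0],[3.5,-0.6,0],[4,-0.69,0]], "roll": [0,0,0,0,0,0,0,0], "gripper": [0,0,0,0,0,0,0,0]}}

```text
clock: 12.55
tool_pos: [0.4619, -0.1009, 0.0324]
eef_rot: [-0.456, 0.54, 0.455, 0.541]
contact_force: [-2.9, 1.3, 0.3]
opening: 0.006
```

```bash
python3 vf.py
```

```text
t 12.55 viewer [ -82.4 -159.5] z 0.0324 yaw err -0.0004633346121240556 F(viewer) [-3.   0.8] 0.3 op 0.4881083449223105
```

Contact at the expected place. Push on.

Call:
{"method": "apply_moves", "body": {"travel": [[0.4,-0.07,0],[0.8,-0.14,0],[1.2,-0.21,0],[1.6,-0.27,0],[2,-0.34,0],[2.4,-0.41,0],[2.8,-0.48,0],[3,-0.51,0]], "roll": [0,0,0,0,0,0,0,0], "gripper": [0,0,0,0,0,0,0,0]}}

```text
clock: 13.22
tool_pos: [0.4891, -0.1058, 0.0326]
eef_rot: [-0.456, 0.541, 0.456, 0.54]
contact_force: [-3.9, 1.3, -1.0]
opening: 0.01
```

```bash
python3 vf.py
```

```text
t 13.2167 viewer [ -54.8 -159.8] z 0.0326 yaw err 0.00011044000305676649 F(viewer) [-4.   0.6] -1.0 op 0.8611029853922568
```

Sliding freely at 4 N, past where it jammed. 27 mm more, then feel for home.

Call:
{"method": "apply_moves", "body": {"travel": [[0.4,-0.07,0],[0.8,-0.14,0],[1.2,-0.21,0],[1.6,-0.27,0],[2,-0.34,0],[2.3,-0.39,0],[2.6,-0.45,0],[2.7,-0.46,0]], "roll": [0,0,0,0,0,0,0,0], "gripper": [0,0,0,0,0,0,0,0]}}

```text
clock: 13.88
tool_pos: [0.5175, -0.1103, 0.033]
eef_rot: [-0.456, 0.54, 0.455, 0.541]
contact_force: [-1.5, 0.6, 1.1]
opening: 0.006
```

```bash
python3 vf.py
```

```text
t 13.8833 viewer [ -26.  -159.5] z 0.033 yaw err -3.592753921005665e-05 F(viewer) [-1.6  0.3] 1.1 op 0.49553455125556223
```

Call:
{"method": "apply_moves", "body": {"travel": [[0.1,-0.02,0],[0.2,-0.03,0],[0.3,-0.05,0],[0.4,-0.07,0],[0.5,-0.09,0],[0.6,-0.1,0],[0.6,-0.1,0],[0.6,-0.1,0]], "roll": [0,0,0,0,0,0,0,0], "gripper": [0,0,0,0,0,0,0,0]}}

```text
clock: 14.55
tool_pos: [0.5204, -0.111, 0.0328]
eef_rot: [-0.455, 0.541, 0.457, 0.54]
contact_force: [-4.7, 1.1, 3.8]
opening: 0.01
```

```bash
python3 vf.py
```

```text
t 14.55 viewer [ -23.1 -159.6] z 0.0328 yaw err 0.0008807647820053277 F(viewer) [-4.8  0.3] 3.8 op 0.837723156270227
```

Call:
{"method": "apply_moves", "body": {"travel": [[0.1,-0.02,0],[0.2,-0.03,0],[0.3,-0.05,0],[0.4,-0.07,0],[0.5,-0.09,0],[0.5,-0.09,0],[0.5,-0.09,0],[0.5,-0.09,0]], "roll": [0,0,0,0,0,0,0,0], "gripper": [0,0,0,0,0,0,0,0]}}

```text
clock: 15.22
tool_pos: [0.5209, -0.1112, 0.0325]
eef_rot: [-0.454, 0.543, 0.459, 0.537]
contact_force: [-13.7, 3.8, 10.6]
opening: 0.002
```

```bash
python3 vf.py
```

```text
t 15.2167 viewer [ -22.6 -159.7] z 0.0325 yaw err 0.0018614889984641114 F(viewer) [-14.2   1.4] 10.6 op 0.17433085560162975
```

Hard stop: +0.5 mm for +10 N, with the estimated pack centre about 20 mm, i.e. home or at the stop. Back off, lift, and inspect.

Call:
{"method": "apply_moves", "body": {"travel": [[-1,0.17,0],[-2.5,0.43,0],[-4,0.69,0],[-6,1.03,1],[-8,1.37,4],[-9,1.54,7],[-9,1.54,10],[-9,1.54,12]], "roll": [0,0,0,0,0,0,0,0], "gripper": [0,0,0,0,0,0,0,0]}}

```text
clock: 15.88
tool_pos: [0.4375, -0.0964, 0.1551]
eef_rot: [-0.457, 0.54, 0.456, 0.541]
contact_force: [0.1, -0.7, 0.0]
opening: 0.003
```

```bash
python3 vf.py; python3 - <<'E'
from vf import *
s=snap('scene','s6');t=snap('top','t6');B=np.hstack([cv2.resize(s['image'][130:185,240:295],(440,440),interpolation=cv2.INTER_CUBIC),cv2.resize(t['image'][180:260,260:320],(330,440),interpolation=cv2.INTER_CUBIC)])
cv2.imwrite('pics/c9.png',B[:,:,::-1])
E
```

```text
t 15.8833 viewer [-107.3 -159.3] z 0.1551 yaw err 0.0016928106924354869 F(viewer) [ 0.2 -0.7] 0.0 op 0.27304194892061645
t 15.8833 viewer [-107.3 -159.3] z 0.1551 yaw err 0.0016928106924354869 F(viewer) [ 0.2 -0.7] 0.0 op 0.27304194892061645
```

View pics/c9.png

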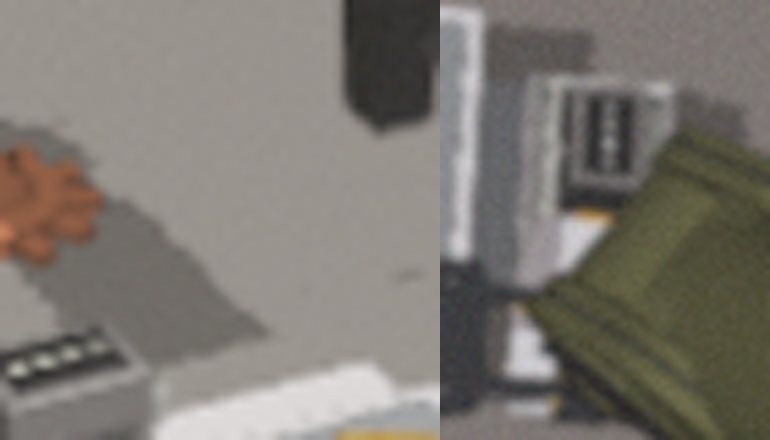

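```bash
python3 - <<'E'
from vf import *
t=ld('t6');s=ld('s6')
V=lambda w:((R.T@(w[:2]-v[:2]))*1e3).round(1)
f=lambda q:((q[0]-440)/5.5+260-.4,q[1]/5.5+180-.4)
for n,q,z in [('blk front L',(578,85),.076),('blk front R',(640,90),.076),('blk rear L',(572,183),.076),('foot rear',(595,208),.022),('brass',(595,215),.015),('brass near edge',(595,222),.015)]: print(n,V(onz(t,f(q),z)))
print('pred blk front', [ (proj(t,[*(v[:2]+R@[x,-.16]),.076])) for x in(.043,.048,.053)],f((610,87)))
im=t['image'];
for c in range(284,296,2): print(c,[tuple(int(k) for k in im[y,c]) for y in range(213,224)])
g=lambda q:(q[0]/8+240-.4,q[1]/8+130-.4)
for n,q in [('rear R',(105,325)),('rear L',(152,378))]: print(n,V(onz(s,g(q),.076)))
E
```

```text
t 15.9833 viewer [-105.1 -159.2] z 0.1555 yaw err -0.00019180756681141942 F(viewer) [-0.  -0.6] -0.9 op 0.4385552922584084
blk front L [  46.8 -142.9]
blk front R [  46.4 -176.2]
blk rear L [  -6.6 -142.4]
foot rear [ -11.  -159.7]
brass [ -13.9 -160.4]
brass near edge [ -17.8 -160.6]
pred blk front [array([290.41858877, 196.71075267]), array([290.49944876, 195.05708923]), array([290.58015938, 193.40648053])] (290.50909090909096, 195.4181818181818)
284 [(84, 82, 83), (61, 63, 60), (58, 58, 61), (54, 51, 52), (66, 57, 55), (119, 104, 91), (165, 151, 140), (192, 187, 183), (201, 197, 199), (202, 199, 203), (206, 204, 208)]
286 [(90, 86, 88), (61, 61, 57), (48, 47, 48), (52, 50, 50), (77, 66, 48), (131, 105, 65), (176, 149, 116), (197, 184, 169), (203, 198, 199), (203, 200, 202), (192, 189, 191)]
288 [(94, 90, 91), (63, 64, 64), (59, 58, 57), (52, 51, 54), (66, 62, 51), (118, 92, 56), (173, 140, 102), (197, 179, 159), (190, 183, 178), (165, 165, 165), (130, 130, 127)]
290 [(97, 96, 93), (77, 73, 73), (58, 57, 53), (49, 50, 49), (59, 53, 53), (96, 79, 55), (138, 114, 78), (143, 126, 100), (122, 116, 100), (96, 92, 82), (72, 75, 56)]
292 [(104, 99, 100), (87, 83, 82), (58, 54, 55), (48, 46, 45), (48, 49, 40), (70, 69, 58), (75, 69, 51), (77, 74, 51), (83, 80, 63), (75, 77, 54), (81, 77, 58)]
294 [(106, 102, 104), (90, 88, 83), (71, 68, 65), (60, 59, 43), (68, 66, 52), (77, 77, 56), (78, 77, 55), (80, 80, 63), (80, 80, 57), (87, 86, 62), (90, 86, 61)]
rear R [  -3.6 -174.8]
rear L [  -2.4 -135. ]
```

The pack is at 20 ± 2 mm in x and in line with the rails. The push force dropped off near 17 mm and then met the stop, so I take it as clicked home. Jaws are already along the viewer's y. With the tool vertical, the 187 mm body would hit the raised lid if the jaws closed across the bar. So I'll grip the bar's −y end, the bar end face against the arm's inner face, with the body's 75 mm side towards the lid.

Call:
{"method": "apply_moves", "body": {"travel": [[0,1.5,0],[0,3.5,0],[0,5.5,0],[0,7.5,0],[0,9.5,0],[0,11.1,0],[0,11.1,0],[0,11.1,0]], "roll": [0,0,0,0,0,0,0,0], "gripper": [4.5,4.5,4.5,4.5,4.5,4.5,4.5,4.5], "newtons": 45}}

```text
clock: 16.65
tool_pos: [0.4374, 0.0147, 0.1521]
eef_rot: [-0.456, 0.54, 0.456, 0.54]
contact_force: [-0.3, -1.0, -0.5]
opening: 0.51
```

```bash
python3 vf.py;python3 - <<'E'
from vf import *
t=snap('top','t7')
V=lambda w:((R.T@(w[:2]-v[:2]))*1e3).round(1)
# brass mask of the bar at start, refine ends
t0=ld('top0');h=cv2.cvtColor(t0['image'],cv2.COLOR_RGB2HSV);m=cv2.inRange(h,(12,110,90),(30,255,255));m[:236]=0;m[256:]=0;m[:,:205]=0;m[:,258:]=0
ys,xs=np.nonzero(m)
P=np.array([V(onz(t0,(x,y),.072)) for x,y in zip(xs,ys)]);b=P[P[:,0]<-115];print('bar x',b[:,0].mean(),'y',b[:,1].min(),b[:,1].max())
a=P[(P[:,0]>-112)];print('arms y',a[a[:,1]<0][:,1].mean(),a[a[:,1]>0][:,1].mean(),len(a))
E
```

```text
t 16.65 viewer [-126.2  -49.8] z 0.1521 yaw err 0.0024719626689824747 F(viewer) [-0.1 -1. ] -0.5 op 44.91098109961158
t 16.65 viewer [-126.2  -49.8] z 0.1521 yaw err 0.0024719626689824747 F(viewer) [-0.1 -1. ] -0.5 op 44.91098109961158
bar x -123.9547619047619 y -52.1 54.9
arms y -47.225 48.88947368421052 39
```

Bar measurement agrees (x −124, arm y −47). Descend and close.

Call:
{"method": "apply_moves", "body": {"travel": [[0.2,0,-2],[0.2,0,-4],[0.2,0,-5.5],[0.2,0,-7],[0.2,0,-7.7],[0.2,0,-7.7],[0.2,0,-7.7],[0.2,0,-7.7]], "roll": [0,0,0,0,0,0,0,0], "gripper": [4.5,4.5,4.5,4.5,4.5,4.5,4.5,4.5]}}

```text
clock: 17.37
tool_pos: [0.439, 0.0123, 0.0801]
eef_rot: [-0.458, 0.54, 0.454, 0.542]
contact_force: [-8.5, -4.3, 69.2]
opening: 0.514
```

Call:
{"method": "apply_moves", "body": {"travel": [[0,0,0],[0,0,0],[0,0,0],[0,0,0],[0,0,0],[0,0,0],[0,0,0],[0,0,0]], "roll": [0,0,0,0,0,0,0,0], "gripper": [0,0,0,0,0,0,0,0], "newtons": 45}}

```text
clock: 18.03
tool_pos: [0.441, 0.0196, 0.0807]
eef_rot: [-0.457, 0.534, 0.458, 0.545]
contact_force: [-8.2, 10.1, 69.0]
opening: 0.007
```

```bash
python3 vf.py; python3 -c "
import numpy as np
for a in np.arange(0,.9,.1): print(round(a,1), np.round([205*(1-np.cos(a))-4*np.sin(a),205*np.sin(a)+4*np.cos(a)-4],1))"
```

```text
t 18.0333 viewer [-123.4  -44.3] z 0.0807 yaw err 0.00550720712686853 F(viewer) [-9.8  8.6] 69.0 op 0.6402925605573444
0.0 [0. 0.]
0.1 [ 0.6 20.4]
0.2 [ 3.3 40.6]
0.3 [ 8.  60.4]
0.4 [14.6 79.5]
0.5 [23.2 97.8]
0.6 [ 33.5 115.1]
0.7 [ 45.6 131.1]
0.8 [ 59.3 145.8]
```

69 N and the fingers closed on nothing: the inner finger must have landed on the bar itself. Before lifting off, I'll check numerically whether the bar or lid is deflected, by comparing brass pixels with the start.

```bash
python3 - <<'E'
from vf import *
s=snap('scene','s8');s0=ld('scene0')
def br(im): return cv2.inRange(cv2.cvtColor(im,cv2.COLOR_RGB2HSV),(12,110,80),(30,255,255))
a,b=br(s0['image']),br(s['image'])
for y in range(178,208,2):
    f=lambda m:(lambda x:(x.min(),x.max(),len(x)) if len(x) else None)(np.nonzero(m[y,318:345])[0]+318)
    print(y,f(a),f(b))
for n,X in [('bar+end',(-.125,.055,.072)),('bar-end',(-.125,-.055,.072)),('arm- lid',(-.09,-.048,.072))]: print(n,proj(s0,[*(v[:2]+R@X[:2]),X[2]]))
p=st['tool_pos']
for y in(-.0175,.0175):
  for x in(-.009,.009): print('tip',proj(s,[*(p[:2]+R@[x,y]),p[2]-.014]))
im=s['image'];print('dark rows in finger col')
for c in (299,303,307,311): print(c,[int(im[y,c].mean()) for y in range(160,190)])
E
```

```text
t 18.0333 viewer [-123.4  -44.3] z 0.0807 yaw err 0.00550720712686853 F(viewer) [-9.8  8.6] 69.0 op 0.6402925605573444
178 None None
180 None None
182 None None
184 None None
186 (np.int64(318), np.int64(320), 3) None
188 (np.int64(319), np.int64(322), 4) (np.int64(318), np.int64(318), 1)
190 (np.int64(321), np.int64(324), 4) (np.int64(318), np.int64(321), 4)
192 (np.int64(323), np.int64(327), 5) (np.int64(320), np.int64(323), 4)
194 (np.int64(326), np.int64(329), 4) (np.int64(322), np.int64(325), 4)
196 (np.int64(328), np.int64(331), 4) (np.int64(324), np.int64(328), 5)
198 (np.int64(318), np.int64(334), 6) (np.int64(318), np.int64(330), 5)
200 (np.int64(318), np.int64(336), 7) (np.int64(318), np.int64(332), 5)
202 (np.int64(318), np.int64(337), 15) (np.int64(318), np.int64(334), 7)
204 (np.int64(318), np.int64(327), 8) (np.int64(318), np.int64(336), 11)
206 (np.int64(319), np.int64(321), 3) (np.int64(319), np.int64(329), 11)
bar+end [336.44714954 201.50147033]
bar-end [312.48651277 180.81354379]
arm- lid [302.69642159 185.27907353]
tip [313.32642717 180.62911482]
tip [307.677757   182.25558532]
tip [320.48816611 186.79005053]
tip [314.74108268 188.49398817]
dark rows in finger col
299 [91, 134, 149, 149, 149, 148, 148, 149, 150, 149, 150, 148, 150, 148, 150, 150, 151, 151, 149, 149, 150, 150, 150, 147, 146, 150, 136, 127, 125, 132]
303 [55, 59, 59, 81, 127, 149, 149, 148, 148, 149, 149, 149, 150, 148, 150, 149, 150, 150, 150, 149, 150, 149, 150, 149, 151, 150, 149, 136, 136, 134]
307 [62, 54, 52, 46, 51, 53, 63, 104, 136, 140, 141, 140, 141, 140, 140, 140, 141, 142, 142, 140, 140, 141, 144, 150, 150, 145, 129, 120, 126, 135]
311 [70, 72, 70, 64, 55, 54, 56, 56, 56, 60, 56, 52, 48, 52, 51, 50, 51, 50, 49, 53, 51, 49, 49, 51, 55, 80, 104, 122, 158, 176]
```

The bar is pressed down about 8 mm (soft hinge stop), so the geometry is right and my finger was on the bar. Lift off and re-place the pads on the bar's −y arm, with the inner finger in the gap just behind the bar.

Call:
{"method": "apply_moves", "body": {"travel": [[0,0,1],[0,0,3],[0,0,5],[0,0,5],[0,0,5],[0.9,-0.07,5],[1.7,-0.14,5],[1.7,-0.14,5]], "roll": [0,0,0,0,0,0,0,0], "gripper": [0,0,1,3,4,4,4,4], "newtons": 45}}

```text
clock: 18.75
tool_pos: [0.4577, 0.0121, 0.1247]
eef_rot: [-0.455, 0.541, 0.455, 0.541]
contact_force: [-0.0, -0.4, 0.4]
opening: 0.432
```

```bash
python3 vf.py; python3 - <<'E'
from vf import *
s=snap('scene','s9');s0=ld('scene0')
def br(im): return cv2.inRange(cv2.cvtColor(im,cv2.COLOR_RGB2HSV),(12,110,80),(30,255,255))
a,b=br(s0['image']),br(s['image'])
for y in range(186,202,4): print(y,[ (np.nonzero(m[y,318:345])[0]+318)[[0,-1]] for m in(a,b)])
E
```

```text
t 18.75 viewer [-105.7  -48.9] z 0.1247 yaw err -0.0017634764983435747 F(viewer) [ 0.  -0.4] 0.4 op 38.05852240426382
t 18.75 viewer [-105.7  -48.9] z 0.1247 yaw err -0.0017634764983435747 F(viewer) [ 0.  -0.4] 0.4 op 38.05852240426382
186 [array([318, 320]), array([318, 320])]
190 [array([321, 324]), array([321, 324])]
194 [array([326, 329]), array([326, 329])]
198 [array([318, 334]), array([318, 334])]
```

The bar is back to its original pixels. Descend into the gap.

Call:
{"method": "apply_moves", "body": {"travel": [[-0.1,0.1,-1],[-0.1,0.1,-2],[-0.1,0.1,-3],[-0.1,0.1,-4],[-0.1,0.1,-4.7],[-0.1,0.1,-4.7],[-0.1,0.1,-4.7],[-0.1,0.1,-4.7]], "roll": [0,0,0,0,0,0,0,0], "gripper": [4,4,4,4,4,4,4,4]}}

```text
clock: 19.47
tool_pos: [0.4547, 0.0139, 0.0787]
eef_rot: [-0.456, 0.541, 0.456, 0.54]
contact_force: [0.7, 0.3, 0.4]
opening: 0.455
```

```bash
python3 vf.py
```

```text
t 19.4667 viewer [-108.9  -47.6] z 0.0787 yaw err 0.0006495690211990035 F(viewer) [0.6 0.4] 0.4 op 40.067721017921684
```

Free of contact. Close on the arm.

Call:
{"method": "apply_moves", "body": {"travel": [[0,0,0],[0,0,0],[0,0,0],[0,0,0],[0,0,0],[0,0,0],[0,0,0],[0,0,0]], "roll": [0,0,0,0,0,0,0,0], "gripper": [0,0,0,0,0,0,0,0], "newtons": 45}}

```text
clock: 20.13
tool_pos: [0.4554, 0.015, 0.0788]
eef_rot: [-0.456, 0.54, 0.457, 0.541]
contact_force: [0.4, 3.4, 0.0]
opening: 0.075
```

```bash
python3 vf.py
```

```text
t 20.1333 viewer [-108.5  -46.4] z 0.0788 yaw err 0.0012704589405435063 F(viewer) [-0.2  3.4] 0.0 op 6.577503670899105
```

Arm gripped (6.6 mm, as seen in the image). Lift along the arc to about 0.4 rad.

Call:
{"method": "apply_moves", "body": {"travel": [[0,0,0.94],[0.05,-0.01,1.88],[0.15,-0.03,2.81],[0.3,-0.05,3.74],[0.48,-0.08,4.65],[0.71,-0.12,5.55],[1.0,-0.17,6.44],[1.31,-0.22,7.31]], "roll": [0,0,0,0,0,0,0,0], "gripper": [0,0,0,0,0,0,0,0]}}

```text
clock: 20.8
tool_pos: [0.471, 0.0123, 0.1521]
eef_rot: [-0.456, 0.539, 0.455, 0.542]
contact_force: [10.1, 1.8, -13.8]
opening: 0.071
```

```bash
python3 vf.py; python3 - <<'E'
from vf import *
s=snap('scene','s10')
W=lambda m:np.array([*(v[:2]+R@np.array(m[:2])),m[2]])
for a in(.3,.35,.4,.45):
    B=lambda y:W([.08-.205*np.cos(a)-.004*np.sin(a),y,.068+.205*np.sin(a)+.004*np.cos(a)])
    print(a,proj(s,B(.055)).round(1),proj(s,B(0)).round(1),'ptr',proj(s,W([.08-.126*np.cos(a),.101,.068+.126*np.sin(a)])).round(1))
h=cv2.inRange(cv2.cvtColor(s['image'],cv2.COLOR_RGB2HSV),(12,110,80),(30,255,255));h[:,:318]=0
n,l,stt,c=cv2.connectedComponentsWithStats(h)
for k in range(1,n):
    if stt[k,4]>15: print(stt[k],c[k])
for y in range(150,206,4): print(y,np.nonzero(h[y])[0].tolist())
E
```

```text
t 20.8 viewer [-92.6 -46.5] z 0.1521 yaw err -0.000554545147681329 F(viewer) [9.7 3.5] -13.8 op 6.28670337238485
t 20.8 viewer [-92.6 -46.5] z 0.1521 yaw err -0.000554545147681329 F(viewer) [9.7 3.5] -13.8 op 6.28670337238485
0.3 [336.1 181.7] [323.2 171.4] ptr [318.9 209.5]
0.35 [335.4 178.6] [322.4 168.3] ptr [318.3 207.6]
0.4 [334.5 175.5] [321.5 165.3] ptr [317.6 205.8]
0.45 [333.4 172.6] [320.4 162.4] ptr [316.8 204. ]
[338  29  61  16 218] [375.0733945   36.44495413]
[ 335   54   65   55 2566] [369.20732658  78.12626656]
[318 163  17  21  90] [325.83333333 173.48888889]
[318 199   6  27  87] [320.44827586 212.95402299]
[325 242   5   8  28] [327.10714286 245.57142857]
[362 308  27  27 389] [375.93573265 321.42930591]
150 []
154 []
158 []
162 []
166 [318, 319, 320, 321, 322]
170 [323, 324, 325, 326, 327]
174 [328, 329, 330, 331, 332]
178 [327, 328, 329, 330]
182 [321, 322, 323, 324]
186 []
190 []
194 []
198 []
202 [318, 319, 320]
```

The lid is at about 0.37 rad where 0.40 was intended, so the pads slipped about 6 mm along the arm. I'll bring it down, regrip deeper with 60 N, and lift more slowly.

Call:
{"method": "apply_moves", "body": {"travel": [[-0.3,0.05,-0.9],[-0.6,0.1,-1.8],[-0.83,0.14,-2.7],[-1.01,0.17,-3.6],[-1.16,0.19,-4.5],[-1.26,0.21,-5.5],[-1.3,0.22,-6.5],[-1.31,0.22,-7.3]], "roll": [0,0,0,0,0,0,0,0], "gripper": [0,0,0,0,0,0,0,0]}}

```text
clock: 21.52
tool_pos: [0.4547, 0.0151, 0.0783]
eef_rot: [-0.456, 0.54, 0.457, 0.541]
contact_force: [-3.9, 2.6, 19.3]
opening: 0.072
```

Call:
{"method": "apply_moves", "body": {"travel": [[0,0,0],[0,0,0],[0,0,0],[0,0,-0.2],[0,0,-0.5],[0,0,-0.5],[0,0,-0.5],[0,0,-0.5]], "roll": [0,0,0,0,0,0,0,0], "gripper": [2,2.5,2.5,2.5,2.5,2.5,2.5,2.5]}}

```text
clock: 22.18
tool_pos: [0.4551, 0.0138, 0.0738]
eef_rot: [-0.456, 0.541, 0.456, 0.54]
contact_force: [0.0, -0.2, 0.6]
opening: 0.282
```

```bash
python3 vf.py
```

```text
t 22.1833 viewer [-108.5  -47.7] z 0.0738 yaw err 0.00033291037672361634 F(viewer) [ 0.  -0.2] 0.6 op 24.83070877071938
```

Call:
{"method": "apply_moves", "body": {"travel": [[0,0.1,0],[0,0.1,0],[0,0.1,0],[0,0.1,0],[0,0.1,0],[0,0.1,0],[0,0.1,0],[0,0.1,0]], "roll": [0,0,0,0,0,0,0,0], "gripper": [0,0,0,0,0,0,0,0], "newtons": 60}}

```text
clock: 22.85
tool_pos: [0.4552, 0.0151, 0.0739]
eef_rot: [-0.456, 0.54, 0.456, 0.541]
contact_force: [-0.4, 0.5, 0.2]
opening: 0.066
```

Call:
{"method": "apply_moves", "body": {"travel": [[0,0,0.5],[0,0,1],[0.02,0,1.5],[0.05,-0.01,2],[0.09,-0.02,2.5],[0.14,-0.02,2.9],[0.2,-0.03,3.3],[0.3,-0.05,3.74]], "roll": [0,0,0,0,0,0,0,0], "gripper": [0,0,0,0,0,0,0,0]}}

```text
clock: 23.52
tool_pos: [0.4596, 0.0143, 0.1118]
eef_rot: [-0.456, 0.54, 0.455, 0.541]
contact_force: [6.1, 1.5, -9.3]
opening: 0.07
```

Call:
{"method": "apply_moves", "body": {"travel": [[0.09,-0.02,0.45],[0.18,-0.03,0.91],[0.3,-0.05,1.36],[0.41,-0.07,1.81],[0.55,-0.1,2.25],[0.7,-0.12,2.7],[0.85,-0.15,3.13],[1.01,-0.17,3.57]], "roll": [0,0,0,0,0,0,0,0], "gripper": [0,0,0,0,0,0,0,0]}}

```text
clock: 24.18
tool_pos: [0.4711, 0.0123, 0.1474]
eef_rot: [-0.456, 0.539, 0.455, 0.542]
contact_force: [11.3, 0.2, -14.2]
opening: 0.07
```

```bash
cat > ang.py <<'E'
from vf import *
import sys
s=snap('scene',sys.argv[1])
W=lambda m:np.array([*(v[:2]+R@np.array(m[:2])),m[2]])
h=cv2.inRange(cv2.cvtColor(s['image'],cv2.COLOR_RGB2HSV),(12,110,80),(30,255,255))
def line(a,y): return proj(s,W([.08-.205*np.cos(a)-.004*np.sin(a),y,.068+.205*np.sin(a)+.004*np.cos(a)]))
best=[]
for a in np.arange(.1,1,.01):  # brass share along the bar's axis, free half only
    q=np.array([line(a,y) for y in np.linspace(.01,.05,30)]).round().astype(int); best.append((np.mean(h[q[:,1],q[:,0]]>0),a))
m=max(b[0] for b in best);g=[b[1] for b in best if b[0]>=m-.03];print('bar angle',m,min(g),max(g))
a=np.mean(g);z=.068+.004/np.cos(a)+(.08-(R.T@(p[:2]-v[:2]))[0])*np.tan(a);print('arm height above tip',z-(p[2]-.014))
E
python3 ang.py s11
```

```text
t 24.1833 viewer [-92.5 -46.4] z 0.1474 yaw err -0.0015905217890359036 F(viewer) [11.1  2.1] -14.2 op 6.190134113888909
bar angle 1.0 0.3599999999999999 0.3799999999999999
arm height above tip 0.005787545705061653
```

Held at about 0.37 rad with 6 mm of arm above the tips. Fx is +11, so my path's radius is slightly large. Continue with more +x.

Call:
{"method": "apply_moves", "body": {"travel": [[0.3,-0.05,0.2],[0.45,-0.08,0.6],[0.62,-0.11,1],[0.8,-0.14,1.4],[1.0,-0.17,1.8],[1.2,-0.2,2.2],[1.4,-0.24,2.6],[1.52,-0.26,2.95]], "roll": [0,0,0,0,0,0,0,0], "gripper": [0,0,0,0,0,0,0,0]}}

```text
clock: 24.9
tool_pos: [0.4869, 0.0095, 0.1764]
eef_rot: [-0.456, 0.539, 0.455, 0.543]
contact_force: [16.9, -0.8, -23.1]
opening: 0.067
```

```bash
python3 ang.py s12
```

```text
t 24.9 viewer [-76.4 -46.5] z 0.1764 yaw err -0.0019957327811843117 F(viewer) [16.8  2. ] -23.1 op 5.868263206864878
bar angle 0.9333333333333333 0.5299999999999998 0.5399999999999998
arm height above tip 0.002932269122042558
```

Decomposed, the load is about 11 N tangential (as expected) plus about 26 N radial. The radial part comes from my path and makes the pads slip towards the tips. I'll lower the lid, regrip deeper, and follow a path with more +x.

Call:
{"method": "apply_moves", "body": {"travel": [[0,0,-0.7],[-0.3,0.05,-1.4],[-0.6,0.1,-2.1],[-0.9,0.15,-2.8],[-1.15,0.2,-3.5],[-1.4,0.24,-4.2],[-1.6,0.27,-4.9],[-1.8,0.31,-5.6]], "roll": [0,0,0,0,0,0,0,0], "gripper": [0,0,0,0,0,0,0,0]}}

```text
clock: 25.62
tool_pos: [0.4626, 0.0137, 0.1199]
eef_rot: [-0.456, 0.541, 0.457, 0.539]
contact_force: [-5.2, 2.3, -0.2]
opening: 0.068
```

Call:
{"method": "apply_moves", "body": {"travel": [[-0.2,0.03,-0.7],[-0.4,0.07,-1.4],[-0.6,0.1,-2.1],[-0.75,0.13,-2.7],[-0.88,0.15,-3.3],[-0.95,0.16,-3.8],[-1.0,0.17,-4.2],[-1.03,0.17,-4.5]], "roll": [0,0,0,0,0,0,0,0], "gripper": [0,0,0,0,0,0,0,0]}}

```text
clock: 26.28
tool_pos: [0.456, 0.015, 0.0756]
eef_rot: [-0.456, 0.54, 0.456, 0.541]
contact_force: [-0.8, 1.0, 17.7]
opening: 0.066
```

Call:
{"method": "apply_moves", "body": {"travel": [[0,0,0],[0,0,0],[0,0,0],[0,0,-0.4],[0,0,-0.8],[0,0,-1.1],[0,0,-1.1],[0,0,-1.1]], "roll": [0,0,0,0,0,0,0,0], "gripper": [2,2.5,2.5,2.5,2.5,2.5,2.5,2.5]}}

```text
clock: 26.95
tool_pos: [0.4549, 0.0148, 0.0641]
eef_rot: [-0.456, 0.541, 0.456, 0.54]
contact_force: [-0.3, -0.3, 0.8]
opening: 0.28
```

```bash
python3 vf.py; python3 - <<'E'
import numpy as np
for a in np.arange(.05,.81,.05): print(round(a,2),np.round([188.5*(1-np.cos(a))+5*np.sin(a),188.5*np.sin(a)+5*(1-np.cos(a))],1))
from h import *
s=snap('scene','s13');s0=ld('scene0')
b=[cv2.inRange(cv2.cvtColor(x['image'],cv2.COLOR_RGB2HSV),(12,110,80),(30,255,255)) for x in(s0,s)]
for y in range(186,202,4): print(y,[ (np.nonzero(m[y,318:345])[0]+318)[[0,-1]] for m in b])
E
```

```text
t 26.95 viewer [-109.   -46.7] z 0.0641 yaw err 0.000710347800964739 F(viewer) [-0.2 -0.3] 0.8 op 24.616692382449123
0.05 [0.5 9.4]
0.1 [ 1.4 18.8]
0.15 [ 2.9 28.2]
0.2 [ 4.8 37.5]
0.25 [ 7.1 46.8]
0.3 [ 9.9 55.9]
0.35 [13.1 64.9]
0.4 [16.8 73.8]
0.45 [20.9 82.5]
0.5 [25.5 91. ]
0.55 [30.4 99.3]
0.6 [ 35.7 107.3]
0.65 [ 41.5 115.1]
0.7 [ 47.5 122.6]
0.75 [ 54.  129.8]
0.8 [ 60.8 136.7]Traceback (most recent call last):
  File "<stdin>", line 6, in <module>
IndexError: index 0 is out of bounds for axis 0 with size 0
```

Call:
{"method": "apply_moves", "body": {"travel": [[0,0,0],[0,0,0],[0,0,0],[0,0,0],[0,0,0],[0,0,0],[0,0,0],[0,0,0]], "roll": [0,0,0,0,0,0,0,0], "gripper": [0,0,0,0,0,0,0,0], "newtons": 60}}

```text
clock: 27.67
tool_pos: [0.4552, 0.0151, 0.0645]
eef_rot: [-0.456, 0.54, 0.456, 0.541]
contact_force: [-0.6, 1.5, 0.6]
opening: 0.058
```

Call:
{"method": "apply_moves", "body": {"travel": [[0.02,0,0.5],[0.05,-0.01,1],[0.09,-0.02,1.5],[0.15,-0.03,2],[0.23,-0.04,2.5],[0.31,-0.05,2.9],[0.39,-0.07,3.35],[0.47,-0.08,3.75]], "roll": [0,0,0,0,0,0,0,0], "gripper": [0,0,0,0,0,0,0,0]}}

```text
clock: 28.33
tool_pos: [0.4598, 0.0143, 0.1024]
eef_rot: [-0.456, 0.54, 0.456, 0.541]
contact_force: [1.1, 3.3, -7.2]
opening: 0.055
```

```bash
python3 ang.py s14
```

```text
t 28.3333 viewer [-104.   -46.4] z 0.1024 yaw err 0.0005071221107509349 F(viewer) [0.6 3.4] -7.2 op 4.847778114985513
bar angle 1.0 0.16999999999999998 0.19999999999999996
arm height above tip 0.018144643928338214
```

Now almost pure tangential load, no slip. Continue to 0.4.

Call:
{"method": "apply_moves", "body": {"travel": [[0.12,-0.02,0.46],[0.23,-0.04,0.93],[0.36,-0.06,1.38],[0.5,-0.09,1.84],[0.66,-0.11,2.3],[0.82,-0.14,2.74],[1.0,-0.17,3.18],[1.18,-0.2,3.63]], "roll": [0,0,0,0,0,0,0,0], "gripper": [0,0,0,0,0,0,0,0]}}

```text
clock: 29.05
tool_pos: [0.472, 0.012, 0.1386]
eef_rot: [-0.456, 0.54, 0.456, 0.541]
contact_force: [2.7, 3.5, -9.4]
opening: 0.042
```

```bash
python3 ang.py s15
```

```text
t 29.05 viewer [-91.6 -46.6] z 0.1386 yaw err -6.965432388666981e-05 F(viewer) [2.1 3.9] -9.4 op 3.714872573234805
bar angle 1.0 0.3899999999999999 0.3899999999999999
arm height above tip 0.018214462509029958
```

Call:
{"method": "apply_moves", "body": {"travel": [[0.2,-0.03,0.44],[0.41,-0.07,0.87],[0.63,-0.11,1.3],[0.86,-0.15,1.72],[1.1,-0.19,2.14],[1.34,-0.23,2.55],[1.6,-0.27,2.96],[1.86,-0.32,3.35]], "roll": [0,0,0,0,0,0,0,0], "gripper": [0,0,0,0,0,0,0,0]}}

```text
clock: 29.77
tool_pos: [0.4899, 0.0088, 0.1703]
eef_rot: [-0.453, 0.542, 0.456, 0.541]
contact_force: [10.1, 5.1, -29.5]
opening: 0.028
```

```bash
python3 ang.py s16; python3 - <<'E'
from vf import *
s=ld('s16');cv2.imwrite('pics/c10.png',cv2.resize(s['image'][120:230,245:350],(760,796))[:600,:,::-1])
E
```

```text
t 29.7667 viewer [-73.4 -46.7] z 0.1703 yaw err -0.004004317787934031 F(viewer) [9.1 6.7] -29.5 op 2.4746158467940345
bar angle 0.9666666666666667 0.5699999999999997 0.5799999999999997
arm height above tip 0.015856888384147116
t 29.8167 viewer [-73.1 -46.7] z 0.1707 yaw err -0.004514990344972769 F(viewer) [8.6 5.8] -27.0 op 2.990679202958052
```

View pics/c10.png

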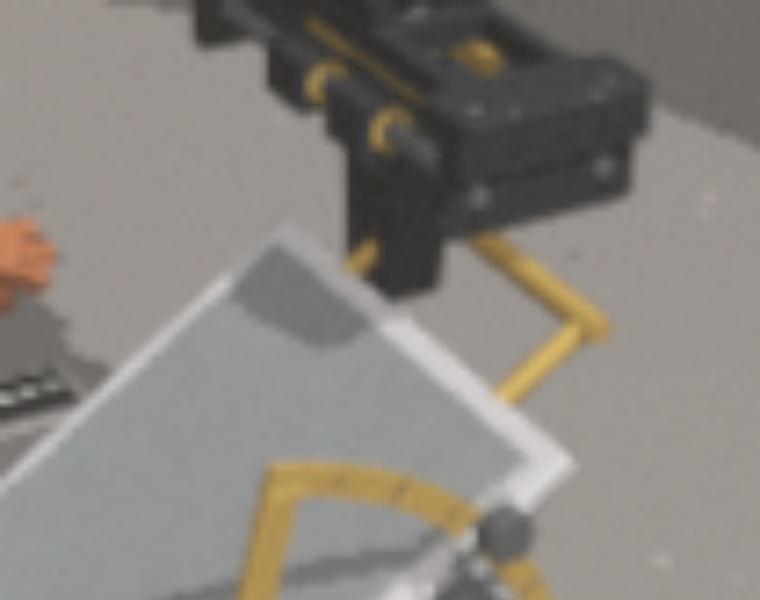

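The view shows the finger holding the −y arm just before the lid edge, the body well clear of the lid, and the pointer still below the index (knob at (505,530)). Continue in a small step.

Call:
{"method": "apply_moves", "body": {"travel": [[0.1,-0.02,0.14],[0.2,-0.03,0.28],[0.3,-0.05,0.42],[0.4,-0.07,0.56],[0.5,-0.09,0.7],[0.6,-0.1,0.84],[0.7,-0.12,0.98],[0.8,-0.14,1.1]], "roll": [0,0,0,0,0,0,0,0], "gripper": [0,0,0,0,0,0,0,0]}}

```text
clock: 30.48
tool_pos: [0.4983, 0.0073, 0.1806]
eef_rot: [-0.454, 0.541, 0.456, 0.541]
contact_force: [11.1, 3.7, -31.4]
opening: 0.044
```

```bash
python3 ang.py s17; python3 -c "
from vf import *; print(M.round(3).tolist(), st['moment'])"
```

```text
t 30.4833 viewer [-64.9 -46.8] z 0.1806 yaw err -0.0033215028124071178 F(viewer) [10.4  5.5] -31.4 op 3.8503209207236724
bar angle 0.8333333333333334 0.6199999999999998 0.6299999999999997
arm height above tip 0.010862391297589008
t 30.5333 viewer [-64.8 -46.7] z 0.1808 yaw err -0.0034413874227258723 F(viewer) [10.9  5.9] -31.5 op 3.7582057101336
[[-0.003, -0.985, 0.172], [0.003, 0.172, 0.985], [-1.0, 0.003, 0.002]] [ 1.88083485 -0.33893417 -0.61292915]
```

```bash
cat > ang2.py <<'E'
from vf import *
import sys
W=lambda m:np.array([*(v[:2]+R@np.array(m[:2])),m[2]])
B=lambda a,y:W([.08-.205*np.cos(a)-.004*np.sin(a),y,.068+.205*np.sin(a)+.004*np.cos(a)])
for n in('scene','top'):
    s=snap(n,n+sys.argv[1]);h=cv2.inRange(cv2.cvtColor(s['image'],cv2.COLOR_RGB2HSV),(12,90,70),(30,255,255))
    e=proj(s,B(.65,.04));x0,y0=(e-16).astype(int);w=h[y0:y0+32,x0:x0+32]
    k,l,stt,c=cv2.connectedComponentsWithStats(w)
    for i in range(1,k):
        if stt[i,4]>15: print(n,'brass box',stt[i][:2]+[x0,y0],stt[i][:2]+stt[i][2:4]+[x0-1,y0-1],stt[i,4])
    for a in(.6,.65,.7,.75): print('  pred',a,'+end',proj(s,B(a,.055)).round(1),'mid',proj(s,B(a,.02)).round(1))
    cv2.imwrite('pics/m_%s.png'%n,w)
    print('\n'.join(''.join('#' if q else '.' for q in r_) for r_ in w[::2]))
E
python3 ang2.py 18
```

```text
t 30.5333 viewer [-64.8 -46.7] z 0.1808 yaw err -0.0034413874227258723 F(viewer) [10.9  5.9] -31.5 op 3.7582057101336
scene brass box [307 149] [325 172] 120
  pred 0.6 +end [329.  164.2] mid [320.5 157.8]
  pred 0.65 +end [327.2 161.7] mid [318.7 155.2]
  pred 0.7 +end [325.2 159.3] mid [316.7 152.9]
  pred 0.75 +end [323. 157.] mid [314.5 150.6]
................................
................................
................................
................................
.#####..........................
...######.......................
.....######.....................
........######..................
...........######...............
.............######.............
............#######.............
...........####.................
.........####...................
.......####.....................
.....####.......................
......#.........................
  pred 0.6 +end [209.7 233.2] mid [223.1 234.1]
  pred 0.65 +end [209.6 230.6] mid [223.  231.5]
  pred 0.7 +end [209.5 227.9] mid [223.  228.8]
  pred 0.75 +end [209.4 224.9] mid [223.  225.9]
................................
................................
##..............................
##..............................
................................
................................
................................
................................
................................
................................
................................
................................
................................
................................
................................
................................
```

```bash
python3 - <<'E'
from vf import *
W=lambda m:np.array([*(v[:2]+R@np.array(m[:2])),m[2]])
for f,f0,x,y in(('scene18','scene0',298,188),('top18','top0',186,198)):
    s=ld(f);s0=ld(f0)
    for a in(.65,.7,.75): print(a,[proj(s,W([.08-q*np.cos(a),.101,.068+q*np.sin(a)])).round(1).tolist() for q in(.1,.126,.137)])
    for im in (s0,s):
        g=im['image'].astype(int)[y:y+20,x:x+24];sat=g.max(2)-g.min(2)
        print(f,'cols from',x)
        for i in range(20): print(y+i,' '.join('%3d%s'%(g[i,j].mean(),'b' if sat[i,j]>45 else ' ') for j in range(24)))
E
```

```text
t 30.6333 viewer [-64.9 -46.7] z 0.1806 yaw err -0.0033846821183906584 F(viewer) [11.3  6. ] -30.4 op 4.019387306813779
0.65 [[304.1, 206.0], [312.4, 197.7], [316.0, 194.2]]
0.7 [[302.9, 204.9], [311.0, 196.3], [314.5, 192.6]]
0.75 [[301.7, 203.9], [309.5, 195.0], [312.9, 191.2]]
scene18 cols from 298
188 130b 122b 125b 138b 131b 133b 132b 132b 134b 139b 143  144  150  163  165  174  169  149  145  127  112  110b 128b 144b
189 137b 131b 132b 135b 132b 131b 132b 132b 133b 133b 134b 136b 154  173  166  159  152  149  149  149  136  112  110b 125b
190 153  150  148  144b 138b 133b 133b 133b 129b 125b 127b 136b 147b 154  145  122  111  110  129  143  144  138  117  106b
191 159  160  162  157  153  145b 140b 138b 126b 119b 128b 128b 130b 121   97  103  107  109  106  115  134  146  138  114 
192 160  160  160  160  160  158  154  145  134b 131b 132b 133b 120   93   90  100  105  103   96   93  118  142  145  138 
193 160  161  160  160  160  159  160  157  149  136b 141b 162  153   73   85   95   99   94   94   92  108  134  147  145 
194 160  162  160  161  158  160  159  161  151  142 
[... 8644 characters left out ...]
  128  123  114   95b 105  136  156  171  162  145  126  116  115  118  110  113 
213 126  125  123  123  126  127  126  126  125  120  112   98b 108  138  163  170  161  147  144  132  125  121  117  117 
214 126  126  128  125  126  125  123  126  128  125  115  100  108  145  167  172  164  162  163  158  149  139  144  146 
215 123  126  125  122  125  126  127  126  125  125  115   93b 109  148  173  179  180  180  177  176  175  167  170  167 
216 129  124  127  125  124  126  126  125  123  124  115  100  109  155  184  191  193  193  195  196  189  186  184  185 
217 123  128  125  124  129  125  125  127  126  127  117  103  106  152  178  180  182  180  180  182  180  178  180  179
```

```bash
python3 - <<'E'
from vf import *
s=ld('scene18');t=ld('top18')
W=lambda m:np.array([*(v[:2]+R@np.array(m[:2])),m[2]])
L=lambda a,r_,y,n:W([.08-r_*np.cos(a)-n*np.sin(a),y,.068+r_*np.sin(a)+n*np.cos(a)])
for a in(0,.55,.6,.65,.7,.75):
    print(a,'corner top/scene',proj(t,L(a,.168,.09,.01)).round(1),proj(s,L(a,.168,.09,.01)).round(1),'bar end',proj(s,L(a,.205,.055,.004)).round(1),'-y corner scene',proj(s,L(a,.168,-.09,.01)).round(1))
for f in('scene0','s16','scene18'):
    im=ld(f)['image'].astype(int);g=im.mean(2)
    m=(g>180)&(im.max(2)-im.min(2)<25);m[:, :285]=0;m[:,345:]=0;m[:150]=0;m[230:]=0
    ys,xs=np.nonzero(m);print(f,'rightmost white',xs.max(),ys[xs==xs.max()])
im=t['image'].astype(int);g=im.mean(2);m=(g>160)&(im.max(2)-im.min(2)<30)
print('top18 white mask');print('\n'.join(str(y)+' '+''.join('#' if q else '.' for q in m[y,190:250]) for y in range(196,226)))
print('scene18 white');im=s['image'].astype(int);m=(im.mean(2)>165)&(im.max(2)-im.min(2)<30)
print('\n'.join(str(y)+' '+''.join('#' if q else '.' for q in m[y,285:335]) for y in range(158,212)))
E
```

```text
t 30.6333 viewer [-64.9 -46.7] z 0.1806 yaw err -0.0033846821183906584 F(viewer) [11.3  6. ] -30.4 op 4.019387306813779
0 corner top/scene [201.8 235.1] [332.4 211. ] bar end [336.4 201.5] -y corner scene [294.1 176.2]
0.55 corner top/scene [198.4 224.6] [328.6 182.3] bar end [330.7 166.9] -y corner scene [288.7 149.4]
0.6 corner top/scene [198.2 222.8] [327.3 180.1] bar end [329.  164.2] -y corner scene [287.3 147.4]
0.65 corner top/scene [198.  220.7] [325.8 178.1] bar end [327.2 161.7] -y corner scene [285.9 145.5]
0.7 corner top/scene [197.9 218.6] [324.2 176.2] bar end [325.2 159.3] -y corner scene [284.3 143.7]
0.75 corner top/scene [197.8 216.3] [322.4 174.5] bar end [323. 157.] -y corner scene [282.5 142. ]
scene0 rightmost white 331 [212 213]
s16 rightmost white 323 [183 184]
scene18 rightmost white 321 [181]
top18 white mask
196 ...............#............................................
197 ..............##............................................
198 ..............##............................................
199 ..............##......................................
[... 3980 characters left out ...]
..#######...............................
200 ...........#######................................
201 ..........#######.................................
202 .........#######..................................
203 ........#######...................................
204 .......#######....................................
205 ......#######.....................................
206 ......########....................................
207 ....###########...###.............................
208 ...########..###.######...........................
209 ...########...#########...........................
210 ..#########....#########..........................
211 .#######........#########.........................
```

Scene-corner, bar-end and top-view cues put the lid at about 0.69 rad and the index at about 0.75 rad. Small step up, then re-measure by ray/plane intersection.

Call:
{"method": "apply_moves", "body": {"travel": [[0.1,-0.02,0.1],[0.2,-0.04,0.2],[0.3,-0.05,0.3],[0.4,-0.07,0.4],[0.5,-0.09,0.5],[0.5,-0.09,0.5],[0.5,-0.09,0.5],[0.5,-0.09,0.5]], "roll": [0,0,0,0,0,0,0,0], "gripper": [0,0,0,0,0,0,0,0]}}

```text
clock: 31.3
tool_pos: [0.5024, 0.0064, 0.1853]
eef_rot: [-0.453, 0.542, 0.457, 0.541]
contact_force: [10.3, 3.7, -30.5]
opening: 0.045
```

```bash
python3 - <<'E'
from vf import *
s=snap('scene','s19');t=snap('top','t19')
def ang(c,p,y,n):
    o,d=ray(c,p);oo=R.T@(o[:2]-v[:2]);dd=R.T@d[:2];k=(y-oo[1])/dd[1];x=oo[0]+k*dd[0];z=o[2]+k*d[2]
    rr=np.hypot(.08-x,z-.068);return np.arctan2(z-.068,.08-x)-np.arcsin(n/rr),rr
print('s18 bar end .205',ang(ld('scene18'),(323.5,160),.055,.004),'corner .168',ang(ld('scene18'),(321.5,181),.09,.01),ang(ld('scene18'),(321.5,181),.09,0))
print('s0 shut corner',ang(ld('scene0'),(331.5,212.5),.09,.01),'index .126',ang(s,(307.7,197.6),.101,0))
# moving pixels around the pointer: difference of raised views
for a_,b_,x,y in(('scene18','s19',294,188),('top18','t19',190,194)):
    A,B=[ld(f)['image'].astype(int).mean(2)[y:y+22,x:x+26] for f in(a_,b_)]
    print(b_,x,y)
    for i in range(22): print(y+i,' '.join('%3d'%q for q in B[i]),'|',''.join('+' if q>14 else '-' if q<-14 else '.' for q in (B-A)[i]))
E
```

```text
t 31.3 viewer [-60.6 -47. ] z 0.1853 yaw err -0.0026368388700627743 F(viewer) [9.5 5.3] -30.5 op 3.954340537549785
s18 bar end .205 (np.float64(0.6949926548411604), np.float64(0.20509915714821675)) corner .168 (np.float64(0.6250412087509245), np.float64(0.16641007696756505)) (np.float64(0.6851699491535967), np.float64(0.16641007696756505))
s0 shut corner (np.float64(-0.022689932104954715), np.float64(0.16584965212842764)) index .126 (np.float64(0.741291249412422), np.float64(0.11903862016399634))
s19 294 188
188 138 140 140 135 134 127 129 141 135 136 135 137 133 153 185 191 182 173 171 178 173 151 155 149 151 151 | ..............+...........
189 142 142 140 140 135 130 135 139 135 135 135 136 136 137 148 155 161 177 170 162 157 153 156 152 150 150 | ..........................
190 143 144 144 143 141 139 142 139 139 135 135 137 132 129 131 139 151 158 149 126 113 114 133 148 148 151 | ..........................
191 143 144 142 144 145 145 143 144 150 161 155 142 130 124 132 132 133 125 100 106 112 111 112 117 137 150 | .........+................
192 144 145 144 144 144 145 141 139 16
[... 4753 characters left out ...]
..-.........++.
211 126 128 123 124 126 125 118  98 111 139 159 166 151 130 119 118 116 120 116 120 109  98  78  89  80  63 | .............-.........++.
212 126 122 129 125 125 127 116  96 112 141 159 169 158 148 140 145 145 141 137 137 132 109  81  72  74  67 | ...............++++++.....
213 125 128 128 126 126 126 116  95 114 151 172 172 169 166 159 164 162 158 156 161 148 124  86  65  61  62 | .............+++++++++.--.
214 127 123 124 125 127 126 114 100 117 157 179 185 182 180 172 175 172 174 171 178 168 133  85  58  54  57 | ............++.+++++++.--.
215 122 128 126 131 126 123 115  97 115 156 179 182 182 181 180 187 188 189 188 194 184 142  83  57  60  62 | .................+++++....
```

The pointer tip in the scene view moved from about (311,198) to (309.5,197.5). The index tip is at about (308,197.5), so roughly 0.02 rad remains. Final small step and settle.

Call:
{"method": "apply_moves", "body": {"travel": [[0.08,-0.01,0.09],[0.16,-0.03,0.18],[0.24,-0.04,0.27],[0.24,-0.04,0.27],[0.24,-0.04,0.27],[0.24,-0.04,0.27],[0.24,-0.04,0.27],[0.24,-0.04,0.27]], "roll": [0,0,0,0,0,0,0,0], "gripper": [0,0,0,0,0,0,0,0]}}

```text
clock: 32.07
tool_pos: [0.507, 0.0058, 0.1891]
eef_rot: [-0.455, 0.54, 0.456, 0.541]
contact_force: [11.3, 2.6, -25.8]
opening: 0.055
```

```bash
python3 - <<'E'
from vf import *
s=snap('scene','s20');t=snap('top','t20')
def ang(c,p,y,n):
    o,d=ray(c,p);oo=R.T@(o[:2]-v[:2]);dd=R.T@d[:2];k=(y-oo[1])/dd[1];x=oo[0]+k*dd[0];z=o[2]+k*d[2]
    rr=np.hypot(.08-x,z-.068);return round(np.arctan2(z-.068,.08-x)-np.arcsin(n/rr),3),round(rr,4)
h=cv2.inRange(cv2.cvtColor(s['image'],cv2.COLOR_RGB2HSV),(12,90,70),(30,255,255))
print('\n'.join(str(y)+' '+''.join('#' if q else '.' for q in h[y,300:335]) for y in range(144,172)))
g=s['image'].astype(int).mean(2)
for i in range(192,204): print(i,' '.join('%3d'%q for q in g[i,300:318]))
for q in [(308,197.5),(309,197),(309.5,197.3),(310.5,198)]: print(q,ang(s,q,.101,0))
# bystanders / pack : change since the start
for f,f0 in(('s20','scene0'),('t20','top0')):
    d=np.abs(ld(f)['image'].astype(int)-ld(f0)['image']).max(2)>60
    k,l,stt,c=cv2.connectedComponentsWithStats(d.astype(np.uint8));print(f,[x[:5].tolist() for x in stt[1:] if x[4]>40])
# block of pack from top: dark top with pips
o=t['image'].astype(int).mean(2);print('pack region rows')
for i in range(192,222,2): print(i,' '.join('%3d'%q for q in o[i,278:306]))
E
```

```text
t 32.0667 viewer [-56.  -46.8] z 0.1891 yaw err -0.0008917868061756873 F(viewer) [10.7  4.4] -25.8 op 4.854484101561905
144 ...................................
145 ...................................
146 .....####..........................
147 .....#####.........................
148 ......#####........................
149 .......######......................
150 ........######.....................
151 ..........#####....................
152 ...........######..................
153 ............######.................
154 .............######................
155 ...............######..............
156 ................######.............
157 .................######............
158 ..................######...........
159 .................#######...........
160 ................#######............
161 ................####...............
162 ...............####................
163 ..............####.................
164 .............####..................
165 ............####...................
166 ...........####....................
167 ..........#####....................
168 .........#####..
[... 3062 characters left out ...]
  56
210  81  81  81  84  80  82  77  82  79  84  82  84  80  77  76  73  79  78  78  78  77  76  71  69  59  55  51  51
212  83  85  84  81  83  78  82  83  88  85  80  80  81  74  79  74  79  80  78  84  71  67  62  53  51  56  60  55
214  85  79  83  86  84  84  86  79  85  83  82  80  84  78  80  79  80  83  74  68  64  55  54  55  61  62  52  52
216  82  80  86  87  81  85  84  88  81  82  82  85  85  80  82  80  82  69  69  58  54  63  61  56  59  53  58  60
218  81  83  81  89  86  84  81  82  83  86  80  81  82  84  79  82  69  61  58  59  58  55  51  53  51  52  61  57
220  81  83  83  87  82  86  85  82  83  87  79  84  81  84  77  64  64  58  51  58  56  47  53  53  59  62  64  66
```

Pointer tip (~(308.7,197)) and index tip (~(308,197.5)) now coincide within about 1 px (~3 mm). The bar end gives about 0.74 rad against the index's 0.74. Hold once to check for creep, and confirm the pack hasn't moved.

Call:
{"method": "apply_moves", "body": {"travel": [[0,0,0],[0,0,0],[0,0,0],[0,0,0],[0,0,0],[0,0,0],[0,0,0],[0,0,0]], "roll": [0,0,0,0,0,0,0,0], "gripper": [0,0,0,0,0,0,0,0]}}

```text
clock: 32.83
tool_pos: [0.507, 0.0058, 0.1891]
eef_rot: [-0.455, 0.54, 0.456, 0.541]
contact_force: [11.4, 2.1, -25.2]
opening: 0.058
```

```bash
python3 vf.py; python3 - <<'E'
from h import *
s=snap('scene','s21');a=ld('s20')['image'].astype(int);b=s['image'].astype(int);c=ld('s6')['image'].astype(int)
d=np.abs(a-b).max(2);print('s20->s21 changed px (lid area)',(d[140:215,280:335]>25).sum())
# pack top and pips: s6 against now
T=c[168:182,236:256].astype(np.uint8);W=b[160:190,228:264].astype(np.uint8)
m=cv2.matchTemplate(W,T,cv2.TM_CCOEFF_NORMED);print('pack patch match',cv2.minMaxLoc(m)[1],cv2.minMaxLoc(m)[3],'expected (8,8)')
g=a.mean(2).astype(np.uint8);g0=ld('scene0')['image'].astype(int)
print('index patch change',np.abs(b-g0).max(2)[190:197,311:318].mean())
h=cv2.inRange(cv2.cvtColor(s['image'],cv2.COLOR_RGB2HSV),(12,90,70),(30,255,255))
for y in(150,154,158): print(y,(np.nonzero(h[y,300:335])[0]+300)[[0,-1]])
E
```

```text
t 32.8333 viewer [-56.  -46.8] z 0.1891 yaw err -0.0008879018669644689 F(viewer) [10.9  4. ] -25.2 op 5.0829128463625945
s20->s21 changed px (lid area) 0
pack patch match 0.6070557832717896 (8, 8) expected (8,8)
index patch change 4.653061224489796
150 [308 313]
154 [313 318]
158 [318 323]
```

Nothing is creeping, the pack is in place and the index is unchanged. Hand in.

```bash
python3 -c "
from plant import r
print(r.finish_job()); print(r.get_state()['clock'], r.get_state()['contact_force'], r.get_state()['tool_pos'])"
```

```text
the job is handed in; nothing more can be done
None
the job is handed in; nothing more can be done
```

The job is handed in. As far as my checks can tell, the pack is home on the shoe and the lid is held open at the index. `finish_job` gives no verdict.

**Pack:** I carried it to the apron. My first push, with the pack in the grip, stopped at the leaf and the pack slipped in the fingers. I let go and pushed it in from behind with closed fingers, to a hard stop. The images put it within about 2 mm of `shoe_seat`, and it was still there at the end. I judged that the leaf clicked from the drop in push force and the stop; I did no pull test.

**Lid:** I hold it by the −y arm of the pull bar, because with the tool vertical the gripper body would hit the raised lid if the jaws closed across the bar.
- **First attempts:** The first time, a finger landed on the bar with about 69 N. The next two lifts slipped along the arm, so I lowered the lid and regripped deeper with 60 N.
- **Last checks:** The pointer is within about 1 px (about 3 mm) of the index. The lid is at about 0.74 rad and the index at about 0.74. Nothing moved in the lid area over 0.8 s. The force on the tool was about 28 N, more than the roughly 10 N I expected from the lid's spring, so part of it comes from my path.

**Checks that disagreed:**
- Fitting the bar's axis line alone gave about 0.06 rad less than the bar's end and the motion.
- The last pack image patch matched in position but only weakly (0.61).
- I found no change at the bystanders or the index in the camera pictures.

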